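# Clamp the primed panel and hold the coating gauge on the marked spot

## Task

Turn the three clamp knobs round the primed panel clockwise to their end stops so that it cannot shift; then take the coating gauge out of its stand and set its nose squarely on the panel inside the pencilled circle, pressing gently until the spring nose is about half way in, not bottomed. Finish while still holding the gauge there for the reading; leave the other things on the bench alone.

Things in the scene. Friction and masses are not known exactly. Their poses are not given: they have to be found in the camera images.
- clamp_left (a joint): hold-down clamp beside the panel's left (+y) edge: a captive bolt with a black bar knob on top and a steel toe under it. Angle in rad, grows clockwise seen from above the board; 0 = fully open (toe lies along the panel's edge), 1.40 = end stop, toe pointing square over the panel. Starts anywhere from 0 to 0.4. Friction about 0.06 N m, stays where it is left; the knob sinks 2.5 mm over the full turn
- clamp_left_grip (a point): middle of that knob's bar, on the bolt's axis. z axis = the bolt's axis, up out of the board (leans 0.21 rad from vertical); x axis runs along the bar (46 mm long, 12 mm thick along y, 22 mm high: 10 mm above to 12 mm below this point), +x on the toe's side; the toe reaches 36 mm from the axis, its top face 32 mm below this point; the board's face lies 46 mm below this point with the clamp open
- clamp_back (a joint): hold-down clamp beside the panel's upper, far (+x) edge: a captive bolt with a black bar knob on top and a steel toe under it. Angle in rad, grows clockwise seen from above the board; 0 = fully open (toe lies along the panel's edge), 1.40 = end stop, toe pointing square over the panel. Starts anywhere from 0 to 0.4. Friction about 0.06 N m, stays where it is left; the knob sinks 2.5 mm over the full turn
- clamp_back_grip (a point): middle of that knob's bar, on the bolt's axis. z axis = the bolt's axis, up out of the board (leans 0.21 rad from vertical); x axis runs along the bar (46 mm long, 12 mm thick along y, 22 mm high: 10 mm above to 12 mm below this point), +x on the toe's side; the toe reaches 36 mm from the axis, its top face 32 mm below this point; the board's face lies 46 mm below this point with the clamp open
- clamp_right (a joint): hold-down clamp beside the panel's right (-y) edge: a captive bolt with a black bar knob on top and a steel toe under it. Angle in rad, grows clockwise seen from above the board; 0 = fully open (toe lies along the panel's edge), 1.40 = end stop, toe pointing square over the panel. Starts anywhere from 0 to 0.4. Friction about 0.06 N m, stays where it is left; the knob sinks 2.5 mm over the full turn
- clamp_right_grip (a point): middle of that knob's bar, on the bolt's axis. z axis = the bolt's axis, up out of the board (leans 0.21 rad from vertical); x axis runs along the bar (46 mm long, 12 mm thick along y, 22 mm high: 10 mm above to 12 mm below this point), +x on the toe's side; the toe reaches 36 mm from the axis, its top face 32 mm below this point; the board's face lies 46 mm below this point with the clamp open
- tilt_board: wooden clamping board, 270 mm wide (y) and 200 mm deep (x), fixed to the bench; its plywood bed slopes up by 0.21 rad (12 deg) away from its front edge, bed centre 54 mm above the bench. Origin: centre of the underside; z up, x from the low front edge to the high back edge
- panel: loose primed aluminium panel 130x180x4 mm, 0.3 kg, lying in low stops on the sloping bed. Origin: centre of its upper face; x up the slope, y along its width, z square out of the upper face (leans 0.21 rad towards the board's front edge)
- circle (a point): centre of the pencilled circle (26 mm across) on the panel's upper face, axes as the panel's; the marked spot. The two pencilled crosses near the corners are other spots
- gauge: coating gauge, 135 mm long, about 0.15 kg, standing upright in its stand at the start. Origin: its axis, 135 mm below its top, at the rim of the spring nose when that is not pressed; z along its axis away from the nose. From the origin up: steel nose 14 mm in diameter, 0 to 11 mm; round barrel 20 mm in diameter to 58 mm; rubber collar 32 mm in diameter, 58 to 64 mm; dark head 36 mm (x) by 26 mm (y, flat sides) from 63 to 135 mm with a small display on its -x side
- gauge_grip (a point): point on the gauge's axis 107 mm above its origin, in the middle of the flat-sided head, axes as the gauge's: grip it here across y (26 mm)
- gauge_tip (a point): middle of the flat end face of the gauge's spring nose (moves with the nose), axes as the gauge's
- gauge_nose (a joint): how far the nose is pressed into the gauge, m: 0 = out, 0.010 = bottomed. Spring: 2.1 N to start it, 3.6 N half way in (0.005), 5.1 N at the bottom; a black line round the nose 5.6 mm from its end is just going under the barrel's rim when it is half in
- gauge_stand: wooden block 66x66x64 mm, fixed to the bench, with an upright 22 mm through hole in which the gauge's barrel hangs by its collar, its nose 6 mm above the bench. Origin: centre of the underside
- sanding_block: dark grey sanding block 37x63x26 mm; bystander, origin at the centre of its underside
- marker: capped dark blue marker pen 13x138x14 mm, lying; bystander, origin at the centre of its underside
- eraser: eraser in a paper sleeve 22x75x12 mm; bystander, origin at the centre of its underside
- ink_bottle: white plastic ink bottle with black cap, 49 mm wide, 87 mm tall; bystander, origin at the centre of its underside
- smoother: smoothing iron with pear-shaped wooden handle, 30x132x30 mm, lying; bystander, origin at the centre of its underside
- cutter: craft cutter with light blue handle, 17x150x17 mm, lying; bystander, origin at the centre of its underside

How it is judged:
On the way, in this order (a step that is already met when the one before it is completed fails the run):
1. all three clamp knobs are at their end stops, with the gauge still in its stand (value of joint each of clamp_left, clamp_back, clamp_right above 1.33 rad and horizontal distance between gauge and gauge_stand below 0.01 m), for 0.2 s.
2. the gauge has been lifted clear of its stand by the gripper, clamps still home (value of joint each of clamp_left, clamp_back, clamp_right above 1.33 rad and z of gauge in the frame of gauge_stand above 0.066 m and contact force between gauge and the fingers above 3 N), for 0.1 s.
3. the gauge's nose rests in the circle, square to the panel, spring partly in (distance between gauge_tip and circle below 0.006 m and angle between the z axis of gauge and the z axis of panel, either way round below 0.12 rad and value of joint gauge_nose between 0.0015 and 0.009 m and contact force between gauge and panel between 1 and 12 N), for 0.3 s.
At the end, for the whole second after the job is handed in: Clamps at 1.33 rad or more; gauge held by the gripper, at rest, off stand and board; nose centre within 6 mm of the circle's centre, axis within 0.12 rad of square to the panel, nose 1.5 to 9 mm in, 1 to 12 N on the panel; panel within 6 mm of its start (all of step 3 and value of joint each of clamp_left, clamp_back, clamp_right above 1.33 rad and contact force between gauge and the fingers above 3 N and contact force between gauge and gauge_stand below 0.2 N and contact force between gauge and tilt_board below 0.2 N and linear speed of gauge below 0.01 m/s and distance of panel from where it was at the start of the episode below 0.006 m); the arm keeps its last pose, push and grip.
It fails at once if the gauge is rammed into the panel (over 20 N) (contact force between gauge and panel above 20 N).
It fails at once if the gauge touches the panel before all clamps are home (contact force between gauge and panel above 0.3 N and not (value of joint each of clamp_left, clamp_back, clamp_right above 1.33 rad)).
It fails at once if the panel is pushed out of its place (distance of panel from where it was at the start of the episode above 0.008 m).
It fails at once if a bystander is shoved or knocked over (over 25 mm) (distance of any of sanding_block, marker, eraser, ink_bottle, smoother, cutter from where it was at the start of the episode above 0.025 m).
It also fails if it takes over 62 s, if anything falls off the work surface, if the arm or the gripper's body presses on something with over 40 N, if the wrist force passes 120 N, or if a joint passes its speed limit or range.

## Robot

A 6-joint arm with a two-finger parallel gripper is mounted at the origin on a cart in front of the work surface, level with it; the furniture and walls round the work are solid. World frame = base frame: x ahead of the robot, y to its left, z up, the work surface at z = 0. Lengths are in m, angles in rad, forces in N, time in s.
With the tool pointing down it reaches from about 0.325 to 0.9 m from the base axis. Payload 6.1 kg.
Tool frame: the origin (TCP) lies at the very end of the fingers, on their centre line; the grasp point (between the pads) lies 19 mm behind it; z points along the fingers, y is the line along which they close (so a half turn about z gives the same grasp; the last joint's range is limited). The gripper opens to 85 mm and grips with 20 to 120 N. Pads are 22 mm wide; open, the fingers measure 114 mm over their backs; the gripper's body (76 mm by 85 mm) begins 54 mm behind the grasp point. The pads swing forward as they close: fully open they stand 13 mm farther back than shut.
Start: joints at [-1.363, 0.22, 1.526, -0, 1.395, -0.126], TCP at [0.205, -0.59, 0.231] pointing down, gripper open.
Joint ranges: [-2.98, 2.98], [-0.91, 2.08], [0.09, 2.57], [-1.24, 4.39], [0.2, 2.65], [-2.68, 2.68]. Speed limits (rad/s): [2.57, 2.57, 3.01, 3.14, 3.14, 3.14].

## Interface

Orientations are given as [roll, pitch, yaw] about the fixed x, y, z axes, in that order (R = Rz(yaw) Ry(pitch) Rx(roll)).
In Python, from bench import monitor, eyes, order gives the robot as it stands.
- The arm moves only by the tool jog_arm, never from a script. Its argument "plan" is a list of rows, each an object with "xyz": the shift along the tool's x, y, z in cm, a list of three; "roll": the turn about the tool's z in rad. A call has 1 to 10 rows; each row shifts and turns the commanded pose from where the row before left it, along the tool's axes as they then stand; what a row does not reach is not made up. A row lasts 1/12 s, in which the tool goes at most 41.7 mm and 7.16 degrees, less where a joint would pass 70% of its speed; a pose out of reach is approached as far as the arm can. A call with a gripper value outside its range is refused whole. "grip" is the closure, from 0 (fully open) to 1 (shut), set as the call begins (left out, the last holds). The fingers move at their own pace and stop on an object; "squeeze" is the grip in N (left out, the last holds). Time passes only in rows, so rows that do not move let the fingers close. It gives the time, the measured TCP pose, the force, the opening and the grip force at its end, in the units of the state.
- monitor.read_state(): the state, without advancing time (a new reading comes with each control period).
- eyes.capture(name): name is "scene" or "top" or "wrist"; returns the picture (420x560x3 uint8, blue, green, red); there is no depth.
- eyes.camera_info(name): a dict with "camera_matrix" (3x3 intrinsics, pixels), "R" (3x3) and "t" (3): a world point X has camera coordinates R X + t; the wrist camera has in their place "mount" (4x4, takes a point from camera to tool coordinates, whose origin is the TCP and whose axes are the flange's). Camera axes: x right, y down, z forward; pixel columns grow to the right and rows downward; lengths in m; the calibration is good to about 2 mm. A picture is of the moment at which its call begins: read the wrist's pose just before it. camera_info takes no time and is no camera call.
- order.hand_in(): hands the job in; it is judged then, once.
The state is a dict: "time": time; "q": joint angles; "joint_vel": joint speeds; "tau": joint torques, N m; "position": TCP position; "eef_rot": TCP orientation; "ft_force": force on the tool from outside, world axes, zero at the start; "moment": the same for the moment, N m; "finger_gap": finger opening in m; "finger_force": force on a finger pad.
Only numpy, scipy, OpenCV 4.12 (cv2) and the standard library are available. Lean on these libraries where they do the work, as an engineer would, in place of code of your own. Each camera call takes 0.05 s, during which the arm holds its last target. There are 200 camera calls.

## Working session

There is one attempt and no reset: what is moved stays moved. The work goes in short steps, Python scripts to look and compute and a tool call to move; the robot and the scene stay as the last step left them, time stands still between calls to the robot, and variables do not carry over. Pictures are saved under pics/ and viewed, at most 10 in all, crops included, and the job is handed in when it is done.

Besides the shell and the picture viewer there is one more tool, called after ">>>" as name(argument=value, ...), one argument or row to a line, values as JSON. jog_arm: Moves the arm, as the interface text tells. Its arguments: {"type":"object","properties":{"plan":{"type":"array","items":{"type":"object","properties":{"xyz":{"type":"array","items":{"type":"number"}},"roll":{"type":"number"}}}},"grip":{"type":"number"},"squeeze":{"type":"number"}},"required":["plan"]}

```bash
ls; mkdir -p pics; python3 - <<'E'
from bench import monitor, eyes, order
import cv2,json
s=monitor.read_state(); print(s)
for n in ("scene","top"):
    im=eyes.capture(n); cv2.imwrite(f"pics/{n}0.png",im)
    print(n,eyes.camera_info(n))
print(eyes.camera_info("wrist"))
E
```

```text
pics
{'time': 0.0, 'q': array([-1.36311305e+00,  2.21214782e-01,  1.52756816e+00, -1.33477350e-05,
        1.39471153e+00, -1.26113976e-01]), 'joint_vel': array([-7.09842947e-04,  6.72684912e-04, -2.98745467e-04,  8.04658438e-06,
        2.89259840e-04, -3.78005878e-04]), 'tau': array([ 1.66533333e-03, -4.96893561e+01, -3.89397025e+01,  1.11982840e-04,
        1.11983466e-02,  2.74595936e-05]), 'position': array([ 0.20463251, -0.58992933,  0.23022901]), 'eef_rot': array([-3.13970429e+00, -2.26177266e-04,  3.33799391e-01]), 'ft_force': array([-0.17226162, -0.06802373,  0.74716385]), 'moment': array([-0.02182444, -0.00261221, -0.05387045]), 'finger_force': 0.0, 'finger_gap': 0.08535714539754827}
scene {'camera_matrix': array([[379.87065276,   0.        , 278.3507551 ],
       [  0.        , 379.87065276, 204.85457764],
       [  0.        ,   0.        ,   1.        ]]), 'R': array([[-0.889766  , -0.4562063 , -0.01386632],
       [-0.3403851 ,  0.68349992, -0.64572893],
       [ 0.30406324, -0.56982776, -0.76344081]]), 't': array([0.48662653, 0.28461286, 0.90571319])}
top {'camera_matr
[... 187 characters left out ...]
0.99993723,  0.00568528],
       [-0.99848753, -0.00994825, -0.05407111],
       [ 0.05412428, -0.00515464, -0.9985209 ]]), 't': array([-0.05168276,  0.57600081,  1.44861188])}
{'camera_matrix': array([[328.00847948,   0.        , 277.85121418],
       [  0.        , 328.00847948, 213.00965969],
       [  0.        ,   0.        ,   1.        ]]), 'mount': array([[ 3.56411268e-04, -9.49732410e-01, -3.13062648e-01,
         8.20781184e-02],
       [ 9.99999106e-01, -6.48830599e-05,  1.33529981e-03,
        -5.75074907e-04],
       [-1.28848997e-03, -3.13062844e-01,  9.49731539e-01,
        -1.42680406e-01],
       [ 0.00000000e+00,  0.00000000e+00,  0.00000000e+00,
         1.00000000e+00]])}
```

View pics/top0.png

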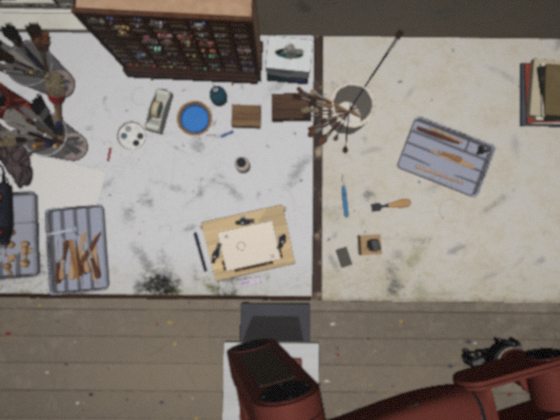

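View pics/scene0.png

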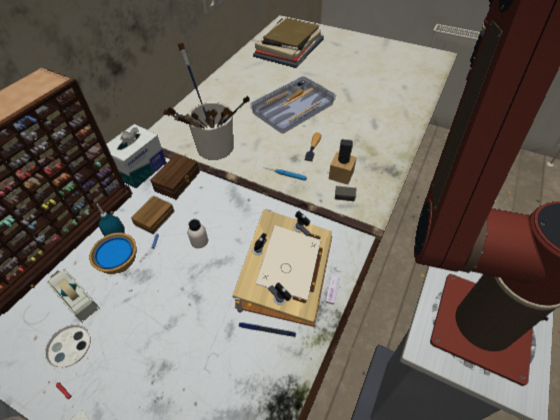

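The top view shows the board centred near (248,243), with knobs at about (245,220), (212,246), (282,243). The stand and gauge are at about (371,244). I'll enlarge both areas.

```bash
python3 - <<'E'
import cv2,numpy as np
t=cv2.imread("pics/top0.png"); s=cv2.imread("pics/scene0.png")
a=cv2.resize(t[198:293,195:305],None,fx=5,fy=5,interpolation=cv2.INTER_CUBIC)
b=cv2.resize(t[225:275,325:390],None,fx=3.8,fy=3.8,interpolation=cv2.INTER_CUBIC)
c=np.zeros((600,800,3),np.uint8); c[:475,:550]=a; c[:b.shape[0],552:552+b.shape[1]]=b[:,:248]
d=cv2.resize(s[130:210,315:375],None,fx=4,fy=4,interpolation=cv2.INTER_CUBIC); c[200:200+d.shape[0],555:555+d.shape[1]]=d
cv2.imwrite("pics/crop1.png",c)
E
```

```text
(no output)
```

View pics/crop1.png

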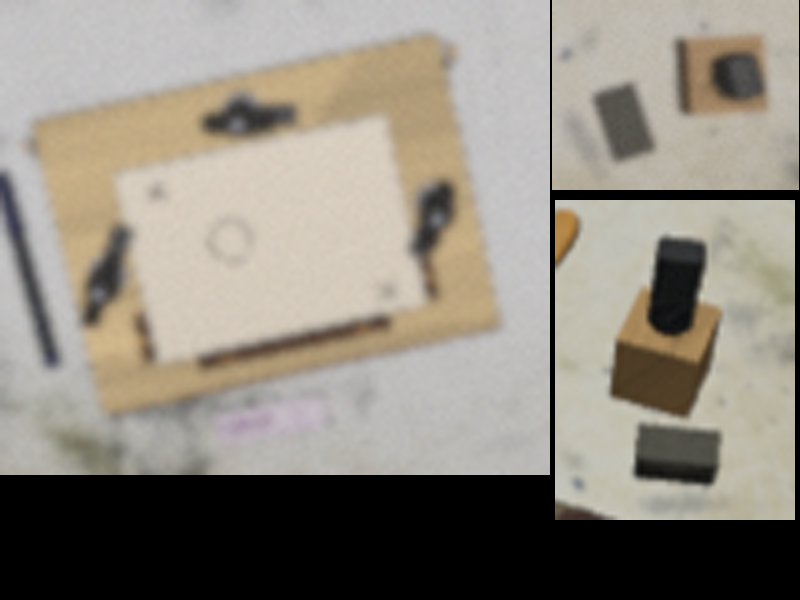

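The panel corners in the crop are at about (115,172), (388,118), (428,303), (155,360), with the circle at (230,241). Knob centres: back (238,113), left (105,275), right (434,217). The gauge top is near crop (738,75). Next I'll fit poses.

```bash
cat > h.py <<'E'
import numpy as np, cv2
from scipy.spatial.transform import Rotation as Ro
from scipy.optimize import least_squares
from bench import monitor, eyes, order
TILT=0.21
def cam(name,s=None):
    c=eyes.camera_info(name); K=c["camera_matrix"]
    if name!="wrist": return K,np.array(c["R"]),np.array(c["t"])
    T=np.eye(4); T[:3,:3]=Ro.from_euler("xyz",s["eef_rot"]).as_matrix(); T[:3,3]=s["position"]
    W=np.linalg.inv(T@c["mount"]); return K,W[:3,:3],W[:3,3]
def proj(C,X):
    K,R,t=C; p=(np.atleast_2d(X)@R.T+t)@K.T; return p[:,:2]/p[:,2:]
def ray(C,uv):
    K,R,t=C; return -R.T@t, R.T@np.linalg.solve(K,[uv[0],uv[1],1.])
def onplane(C,uv,p,n):
    o,d=ray(C,uv); return o+d*((p-o)@n)/(d@n)
def onz(C,uv,z): return onplane(C,uv,np.array([0,0,z]),np.array([0,0,1.]))
def Rp(yaw): return (Ro.from_euler("z",yaw)*Ro.from_euler("y",-TILT)).as_matrix()
COR=np.array([[.065,.09,0],[.065,-.09,0],[-.065,-.09,0],[-.065,.09,0]])
E
python3 - <<'E'
from h import *
C=cam("top"); f=lambda p:np.array(p)/5+[195,198]
cor=f([[115,172],[388,118],[428,303],[155,360]])
r=least_squares(lambda v:(proj(C,COR@Rp(v[3]).T+v[:3])-cor).ravel(),[.55,.1,.06,.2])
print("fit z free",r.x,r.fun.round(2))
r=least_squares(lambda v:(proj(C,COR@Rp(v[2]).T+[v[0],v[1],.058])-cor).ravel(),[.55,.1,.2])
x=r.x; p=np.array([x[0],x[1],.058]); R=Rp(x[2]); print("fit",x,r.fun.round(2))
n=R[:,2]
c=onplane(C,f([230,241]),p,n); print("circle",c,"local",(c-p)@R)
for k,uv in dict(left=[105,275],back=[238,113],right=[434,217]).items():
    g=onplane(C,f(uv),p+n*.050,n); print(k,g-n*.008,"local",(g-p)@R)
for z in (.141,): print("gauge",onz(C,[325+(738-552)/3.8,225+75/3.8],z))
cs=[[605,95],[628,83]]
S=cam("scene")
print("gauge scene top",onz(S,[315+(682-555)/4,130+(248-200)/4],.141))
E
```

```text
fit z free [0.47306471 0.07285123 0.05091964 0.20944686] [-0.02 -0.29 -0.18 -0.48 -0.38  0.63  0.58  0.15]
fit [0.47318045 0.07229576 0.20941014] [-0.18 -0.35 -0.06 -0.61 -0.22  0.7   0.46  0.27]
circle [0.47159115 0.0993631  0.05886797] local [4.16373724e-03 2.68064005e-02 1.55040911e-16]
left [0.45213127 0.17278838 0.10100766] local [0.00926012 0.10267299 0.05      ]
back [0.55379508 0.08939883 0.11850827] local [ 9.32120402e-02 -2.89775732e-05  5.00000000e-02]
right [ 0.49037271 -0.03291708  0.09986593] local [ 0.00378314 -0.10648831  0.05      ]
gauge [ 0.48144868 -0.31617931  0.141     ]
gauge scene top [ 0.47951399 -0.3165595   0.141     ]
```

```bash
cat >> h.py <<'E'
def plan(x,y,z,yaw=None,roll=None,n=None):
    "constant-twist rows from the present pose to the target"
    s=monitor.read_state(); p=s["position"]; y0=s["eef_rot"][2]
    if roll is None: roll=0 if yaw is None else y0-yaw
    d=np.array([x,y,z])-p
    if n is None: n=int(np.ceil(max(np.linalg.norm(d)/.038,abs(roll)/.12,1)))
    for _ in range(3):
        e=roll/n; M=np.zeros((2,2)); w=[]
        for k in range(n):
            a=y0-k*e; A=np.array([[np.cos(a),np.sin(a)],[np.sin(a),-np.cos(a)]]); M+=A; w.append(M.copy())
        v=np.linalg.solve(M,d[:2]); 
        if np.hypot(*v,d[2]/n)<.040: break
        n+=3
    mid=p[:2]+w[(n-1)//2]@v
    print("n",n,"xyz cm",(100*np.r_[v,-d[2]/n]).round(3),"roll",round(e,4),"| yaw0",y0.round(3),"pos",p.round(4),"mid",mid.round(3))
E
python3 - <<'E'
from h import *
plan(.48,.07,.30,roll=-2.4)
E
```

```text
Traceback (most recent call last):
  File "h.py", line 31, in plan
    if np.hypot(*v,d[2]/n)<.040: break
       ~~~~~~~~^^^^^^^^^^^
TypeError: return arrays must be of ArrayType
```

```bash
sed -i 's/np.hypot(\*v,d\[2\]\/n)/np.linalg.norm(np.r_[v,d[2]\/n])/' h.py
python3 - <<'E'
from h import *
plan(.48,.07,.30,roll=-2.4,n=20)
plan(.45,-.2,.30,roll=-1.2,n=14)
E
```

```text
n 26 xyz cm [ 3.369  1.087 -0.268] roll -0.0923 | yaw0 0.334 pos [ 0.2046 -0.59    0.2303] mid [ 0.568 -0.354]
n 14 xyz cm [ 3.471 -0.413 -0.498] roll -0.0857 | yaw0 0.334 pos [ 0.2046 -0.59    0.2303] mid [ 0.388 -0.433]
```

>>> jog_arm(
  plan=[
    {"xyz":[3.37,1.09,-0.27],"roll":-0.0923},
    {"xyz":[3.37,1.09,-0.27],"roll":-0.0923},
    {"xyz":[3.37,1.09,-0.27],"roll":-0.0923},
    {"xyz":[3.37,1.09,-0.27],"roll":-0.0923},
    {"xyz":[3.37,1.09,-0.27],"roll":-0.0923},
    {"xyz":[3.37,1.09,-0.27],"roll":-0.0923},
    {"xyz":[3.37,1.09,-0.27],"roll":-0.0923},
    {"xyz":[3.37,1.09,-0.27],"roll":-0.0923},
    {"xyz":[3.37,1.09,-0.27],"roll":-0.0923},
    {"xyz":[3.37,1.09,-0.27],"roll":-0.0923},
  ],
  grip=0.5,
)

```text
time: 0.93
position: [0.5158, -0.4447, 0.2575]
eef_rot: [-3.141, -0.001, 1.261]
ft_force: [0.5, 0.6, 0.6]
finger_gap: 0.0426
finger_force: 0.0
```

>>> jog_arm(
  plan=[
    {"xyz":[3.37,1.09,-0.27],"roll":-0.0923},
    {"xyz":[3.37,1.09,-0.27],"roll":-0.0923},
    {"xyz":[3.37,1.09,-0.27],"roll":-0.0923},
    {"xyz":[3.37,1.09,-0.27],"roll":-0.0923},
    {"xyz":[3.37,1.09,-0.27],"roll":-0.0923},
    {"xyz":[3.37,1.09,-0.27],"roll":-0.0923},
    {"xyz":[3.37,1.09,-0.27],"roll":-0.0923},
    {"xyz":[3.37,1.09,-0.27],"roll":-0.0923},
    {"xyz":[3.37,1.09,-0.27],"roll":-0.0923},
    {"xyz":[3.37,1.09,-0.27],"roll":-0.0923},
  ],
)

```text
time: 1.77
position: [0.5861, -0.1098, 0.2846]
eef_rot: [-3.141, -0.001, 2.185]
ft_force: [1.5, -0.1, -0.9]
finger_gap: 0.0428
finger_force: 0.0
```

>>> jog_arm(
  plan=[
    {"xyz":[3.37,1.09,-0.27],"roll":-0.0923},
    {"xyz":[3.37,1.09,-0.27],"roll":-0.0923},
    {"xyz":[3.37,1.09,-0.27],"roll":-0.0923},
    {"xyz":[3.37,1.09,-0.27],"roll":-0.0923},
    {"xyz":[3.37,1.09,-0.27],"roll":-0.0923},
    {"xyz":[3.37,1.09,-0.27],"roll":-0.0923},
    {"xyz":[0,0,0],"roll":0},
    {"xyz":[0,0,0],"roll":0},
  ],
)

```text
time: 2.43
position: [0.48, 0.0709, 0.3017]
eef_rot: [3.141, 0.001, 2.736]
ft_force: [0.4, 0.1, 1.0]
finger_gap: 0.0427
finger_force: 0.0
```

```bash
python3 - <<'E'
from h import *
s=monitor.read_state(); im=eyes.capture("wrist"); np.save("w1.npy",np.r_[s["position"],s["eef_rot"]]); cv2.imwrite("pics/w1.png",im)
print(s["time"],s["position"],s["eef_rot"],s["q"].round(2),s["finger_gap"])
cv2.imwrite("pics/w1b.png",cv2.resize(im,(784,588),interpolation=cv2.INTER_CUBIC))
E
```

```text
2.4333 [0.47997182 0.07094586 0.30173271] [3.14135932e+00 7.48629856e-04 2.73621386e+00] [-0.02 -0.16  1.78 -0.    1.52 -1.18] 0.04272112615780131
```

View pics/w1b.png

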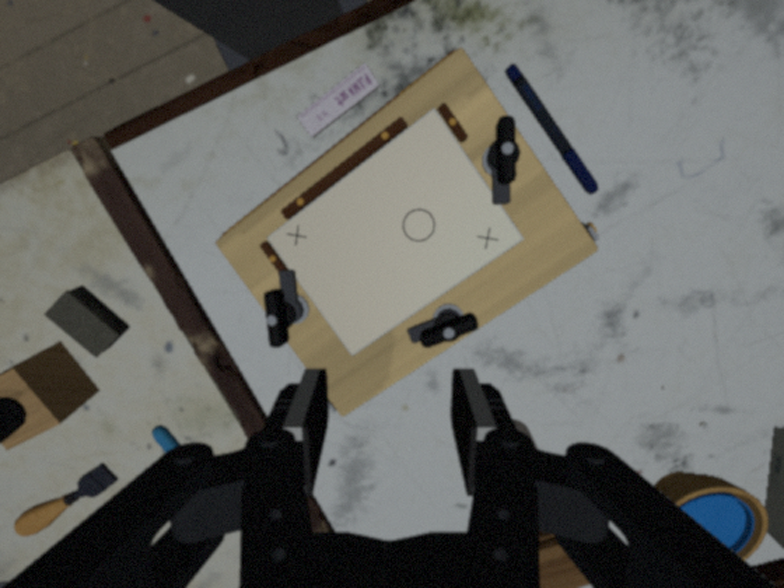

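The wrist view (1.4x scale) shows panel corners at (440,110), (522,240), (352,354), (268,236) and the circle at (419,225). Bolt tops: left (507,148), right (272,321), back (448,333). The bars are clear too.

```bash
python3 - <<'E'
from h import *
a=np.load("w1.npy"); C=cam("wrist",dict(position=a[:3],eef_rot=a[3:]))
T=cam("top"); f=lambda p:np.array(p)/5+[195,198]
cT=f([[115,172],[388,118],[428,303],[155,360]])
cW=np.array([[522,240],[352,354],[268,236],[440,110]])/1.4
def res(v):
    X=COR@Rp(v[3]).T+v[:3]
    return np.r_[(proj(T,X)-cT).ravel(),(proj(C,X)-cW).ravel()]
r=least_squares(res,[.473,.072,.058,.2]); v=r.x; print(v,r.fun.round(1))
p=v[:3].copy(); p[2]=.058; R=Rp(v[3]); n=R[:,2]
c=onplane(C,np.array([419,225])/1.4,p,n); print("circle",c.round(4),((c-p)@R).round(4))
for k,(o,e1,e2) in dict(left=[(507,148),(506,183),(505,118)],right=[(272,321),(274,292),(277,346)],back=[(448,333),(422,339),(475,322)]).items():
    q=[onplane(C,np.array(u)/1.4,p+n*.052,n) for u in (o,e1,e2)]
    L=[(x-p)@R for x in q]; d=L[1]-L[2]; dw=q[1]-q[2]
    print(k,"grip",(q[0]-n*.010).round(4),"loc",L[0].round(4),"len",np.linalg.norm(d).round(4),"ang board",np.arctan2(d[1],d[0]).round(3),"world",np.arctan2(dw[1],dw[0]).round(3))
E
```

```text
[0.47727655 0.07599443 0.05067776 0.20853603] [-0.9 -1.6 -1.1 -1.8 -1.3 -0.6 -0.4 -1.2  1.   0.6 -0.8 -0.3  0.2 -1.1
 -2.3 -0.5]
circle [0.4751 0.1019 0.0587] [0.0033 0.0258 0.    ]
left grip [0.4429 0.1789 0.0983] loc [-0.0037  0.1078  0.052 ] len 0.0438 ang board -0.551 world -0.352
right grip [ 0.4926 -0.0313  0.0994] loc [ 0.0016 -0.1081  0.052 ] len 0.0429 ang board 2.558 world 2.756
back grip [0.5488 0.0922 0.1166] loc [0.0839 0.0011 0.052 ] len 0.0415 ang board -1.829 world -1.615
```

```bash
python3 - <<'E'
from h import *
plan(.4935,-.0325,.13)
E
```

```text
n 6 xyz cm [-0.874 -1.484  2.86 ] roll 0.0 | yaw0 2.734 pos [0.4806 0.07   0.3016] mid [0.487 0.019]
```

>>> jog_arm(
  plan=[
    {"xyz":[-0.87,-1.48,2.86],"roll":0},
    {"xyz":[-0.87,-1.48,2.86],"roll":0},
    {"xyz":[-0.87,-1.48,2.86],"roll":0},
    {"xyz":[-0.87,-1.48,2.86],"roll":0},
    {"xyz":[-0.87,-1.48,2.86],"roll":0},
    {"xyz":[-0.87,-1.48,2.86],"roll":0},
    {"xyz":[0,0,0],"roll":0},
  ],
)

```text
time: 3.07
position: [0.4897, -0.0353, 0.1233]
eef_rot: [-3.138, -0.01, 2.729]
ft_force: [-0.1, 0.3, -1.8]
finger_gap: 0.0424
finger_force: 0.0
```

```bash
python3 - <<'E'
from h import *
s=monitor.read_state(); im=eyes.capture("wrist"); np.save("w2.npy",np.r_[s["position"],s["eef_rot"]]); cv2.imwrite("pics/w2.png",im)
print(s["time"],s["position"],s["eef_rot"])
E
```

```text
3.0667 [ 0.48972314 -0.03527003  0.12328749] [-3.1383812  -0.01005003  2.72904434]
```

View pics/w2.png

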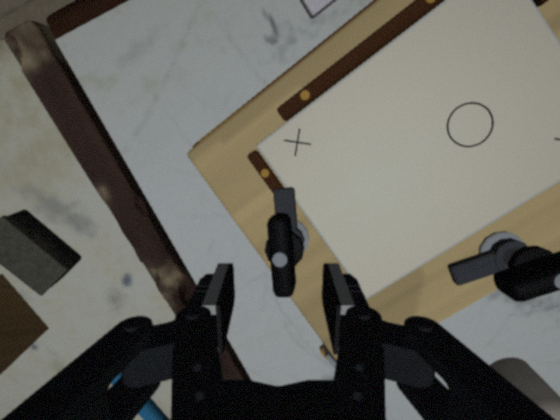

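The close view shows the right bolt top at (280,260), centred between the fingers with the bar lined up to the tool, and the circle at (470,124).

```bash
python3 - <<'E'
from h import *
a=np.load("w2.npy"); C=cam("wrist",dict(position=a[:3],eef_rot=a[3:]))
for z in (.104,.108): print("bolt",onz(C,[280,260],z).round(4))
R=Rp(.2085)
for z in (.053,.057): 
    p=np.array([.4745,.0735,z]);c=onplane(C,[470,124],p,R[:,2]);print("circle",c.round(4),((c-p)@R).round(4))
q=[onz(C,u,.105) for u in ([279,225],[284,292])]; d=q[0]-q[1]; print("ang",np.arctan2(d[1],d[0]))
plan(.4935,-.0325,.082)
E
```

```text
bolt [ 0.4915 -0.0333  0.104 ]
bolt [ 0.4897 -0.0325  0.108 ]
circle [0.4752 0.1032 0.0545] [0.007  0.0289 0.    ]
circle [0.4742 0.1013 0.0582] [0.0056 0.0273 0.    ]
ang 2.800643660131991
n 2 xyz cm [-0.08   0.128  2.205] roll 0.0 | yaw0 2.729 pos [ 0.491  -0.0342  0.1261] mid [ 0.492 -0.033]
```

>>> jog_arm(
  plan=[
    {"xyz":[-0.05,0.05,2.2],"roll":-0.03},
    {"xyz":[-0.05,0.05,2.2],"roll":-0.02},
    {"xyz":[0,0,0],"roll":0},
    {"xyz":[0,0,0],"roll":0},
  ],
)

```text
time: 3.45
position: [0.4947, -0.0319, 0.0862]
eef_rot: [-3.142, -0.001, 2.782]
ft_force: [0.1, -0.3, -0.4]
finger_gap: 0.0427
finger_force: 0.0
```

>>> jog_arm(
  plan=[
    {"xyz":[0,0,0]},
    {"xyz":[0,0,0]},
    {"xyz":[0,0,0]},
    {"xyz":[0,0,0]},
    {"xyz":[0,0,0]},
    {"xyz":[0,0,0]},
  ],
  grip=1,
  squeeze=25,
)

```text
validation failed for argument at $.pl...
```

>>> jog_arm(
  plan=[
    {"xyz":[0.2,-0.1,0.3],"roll":0},
    {"xyz":[0,0,0],"roll":0},
    {"xyz":[0,0,0],"roll":0},
    {"xyz":[0,0,0],"roll":0},
    {"xyz":[0,0,0],"roll":0},
    {"xyz":[0,0,0],"roll":0},
    {"xyz":[0,0,0],"roll":0},
  ],
  grip=1,
  squeeze=25,
)

```text
time: 4.03
position: [0.4941, -0.0316, 0.0853]
eef_rot: [3.14, 0.003, 2.783]
ft_force: [-1.5, 3.1, 4.7]
finger_gap: 0.0178
finger_force: 40.2
```

>>> jog_arm(
  plan=[
    {"xyz":[0,0,0],"roll":0.115},
    {"xyz":[0,0,0],"roll":0.115},
    {"xyz":[0,0,0],"roll":0.115},
    {"xyz":[0,0,0],"roll":0.115},
  ],
)

```text
time: 4.37
position: [0.4946, -0.032, 0.085]
eef_rot: [3.138, 0.003, 2.318]
ft_force: [2.6, -0.2, 0.1]
finger_gap: 0.018
finger_force: 42.9
```

Forces are mild and the gap is steady, so I'll continue to the stop.

>>> jog_arm(
  plan=[
    {"xyz":[0,0,0],"roll":0.115},
    {"xyz":[0,0,0],"roll":0.115},
    {"xyz":[0,0,0],"roll":0.115},
    {"xyz":[0,0,0],"roll":0.115},
    {"xyz":[0,0,0],"roll":0.1},
  ],
)

```text
time: 4.78
position: [0.4945, -0.033, 0.085]
eef_rot: [3.137, 0.003, 1.758]
ft_force: [-0.4, -3.9, 1.3]
finger_gap: 0.0182
finger_force: 49.7
```

```bash
python3 - <<'E'
from h import *
s=monitor.read_state(); print(s["eef_rot"],s["ft_force"],s["moment"],s["finger_gap"],s["q"].round(2))
E
```

```text
[3.13730658e+00 2.58767123e-03 1.75834761e+00] [-0.43773748 -3.88628324  1.34807932] [ 0.04116273 -0.64885565  0.47905811] 0.018213533059727442 [-0.23  0.07  1.99 -0.    1.08 -0.41]
```

>>> jog_arm(
  plan=[
    {"xyz":[0,0,0],"roll":0.08},
    {"xyz":[0,0,0],"roll":0.08},
    {"xyz":[0,0,0],"roll":0},
  ],
)

```text
time: 5.03
position: [0.4935, -0.0345, 0.0864]
eef_rot: [3.14, 0.005, 1.601]
ft_force: [-11.9, -7.9, 14.6]
finger_gap: 0.0152
finger_force: 44.4
```

```bash
python3 - <<'E'
from h import *
s=monitor.read_state(); print(s["eef_rot"],s["ft_force"],s["moment"],s["finger_gap"],s["q"].round(2))
E
```

```text
[3.14013714 0.00471778 1.60120517] [-11.93291505  -7.94680906  14.63151845] [-1.18448206  0.90869297  0.74041833] 0.015188739670716492 [-0.23  0.07  1.99 -0.    1.08 -0.25]
```

>>> jog_arm(
  plan=[
    {"xyz":[0,0,0],"roll":0},
    {"xyz":[0,0,0],"roll":0},
    {"xyz":[0,0,-2],"roll":0},
    {"xyz":[0,0,-3.5],"roll":0},
    {"xyz":[0,0,-3.5],"roll":0},
    {"xyz":[0,0,0],"roll":0},
  ],
  grip=0.45,
)

```text
time: 5.53
position: [0.4975, -0.0331, 0.1816]
eef_rot: [3.128, 0.003, 1.604]
ft_force: [0.8, -0.6, 0.2]
finger_gap: 0.0472
finger_force: 0.0
```

```bash
python3 - <<'E'
from h import *
plan(.443,.180,.14,yaw=2.79)
E
```

```text
n 10 xyz cm [2.217 0.726 0.416] roll -0.1186 | yaw0 1.604 pos [ 0.4975 -0.0331  0.1816] mid [0.503 0.082]
```

>>> jog_arm(
  plan=[
    {"xyz":[2.22,0.73,0.42],"roll":-0.1186},
    {"xyz":[2.22,0.73,0.42],"roll":-0.1186},
    {"xyz":[2.22,0.73,0.42],"roll":-0.1186},
    {"xyz":[2.22,0.73,0.42],"roll":-0.1186},
    {"xyz":[2.22,0.73,0.42],"roll":-0.1186},
    {"xyz":[2.22,0.73,0.42],"roll":-0.1186},
    {"xyz":[2.22,0.73,0.42],"roll":-0.1186},
    {"xyz":[2.22,0.73,0.42],"roll":-0.1186},
    {"xyz":[2.22,0.73,0.42],"roll":-0.1186},
    {"xyz":[2.22,0.73,0.42],"roll":-0.1186},
  ],
)

```text
time: 6.37
position: [0.4385, 0.1828, 0.1318]
eef_rot: [3.14, 0.002, 2.795]
ft_force: [-0.0, -0.5, 0.4]
finger_gap: 0.047
finger_force: 0.0
```

>>> jog_arm(
  plan=[
    {"xyz":[0,0,0],"roll":0},
    {"xyz":[0,0,0],"roll":0},
  ],
)

```text
time: 6.53
position: [0.4381, 0.1822, 0.1315]
eef_rot: [3.141, 0.001, 2.791]
ft_force: [0.4, -0.8, 0.7]
finger_gap: 0.047
finger_force: 0.0
```

```bash
python3 - <<'E'
from h import *
s=monitor.read_state(); im=eyes.capture("wrist"); np.save("w3.npy",np.r_[s["position"],s["eef_rot"]]); cv2.imwrite("pics/w3.png",im)
print(s["time"],s["position"],s["eef_rot"])
E
```

```text
6.5333 [0.43809343 0.18221803 0.13147896] [3.14089657e+00 1.11496511e-03 2.79051221e+00]
```

View pics/w3.png

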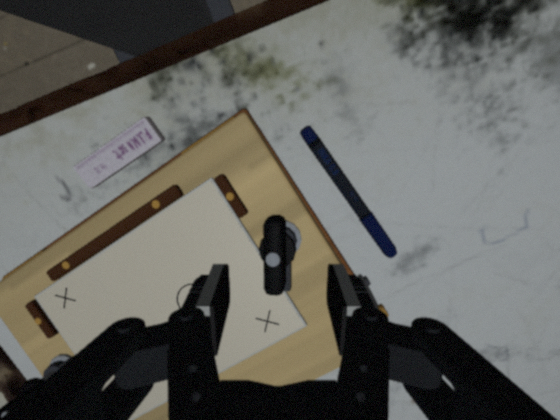

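The left bolt top is at (272,259), slightly left of the finger centreline at column 278, and the bar is aligned.

```bash
python3 - <<'E'
from h import *
a=np.load("w3.npy"); C=cam("wrist",dict(position=a[:3],eef_rot=a[3:]))
for z in (.103,.107): print("bolt",onz(C,[272,259],z).round(4))
b=onz(C,[272,259],.105)
q=[onz(C,u,.105) for u in ([274,290],[275,222])]; d=q[0]-q[1]; print("ang",np.arctan2(d[1],d[0]))
plan(b[0]+.001,b[1],.082,n=2)
E
```

```text
bolt [0.4422 0.1786 0.103 ]
bolt [0.4403 0.1794 0.107 ]
ang -0.3672888502261336
n 2 xyz cm [-0.203 -0.068  2.488] roll 0.0 | yaw0 2.789 pos [0.4389 0.1817 0.1318] mid [0.441 0.18 ]
```

>>> jog_arm(
  plan=[
    {"xyz":[-0.2,-0.07,2.4],"roll":0.01},
    {"xyz":[-0.2,-0.07,2.4],"roll":0},
    {"xyz":[0,0,0],"roll":0},
    {"xyz":[0,0,0],"roll":0},
  ],
)

```text
time: 6.92
position: [0.4413, 0.1777, 0.0824]
eef_rot: [-3.14, -0.002, 2.777]
ft_force: [1.4, -0.4, 0.1]
finger_gap: 0.047
finger_force: 0.0
```

>>> jog_arm(
  plan=[
    {"xyz":[0,0,0],"roll":0},
    {"xyz":[0,0,0],"roll":0},
    {"xyz":[0,0,0],"roll":0},
    {"xyz":[0,0,0],"roll":0},
    {"xyz":[0,0,0],"roll":0},
    {"xyz":[0,0,0],"roll":0},
  ],
  grip=1,
  squeeze=25,
)

```text
time: 7.42
position: [0.4441, 0.1807, 0.0855]
eef_rot: [3.135, 0.004, 2.779]
ft_force: [1.1, 6.7, 1.0]
finger_gap: 0.0177
finger_force: 36.4
```

>>> jog_arm(
  plan=[
    {"xyz":[0,0,0],"roll":0.115},
    {"xyz":[0,0,0],"roll":0.115},
    {"xyz":[0,0,0],"roll":0.115},
    {"xyz":[0,0,0],"roll":0.115},
    {"xyz":[0,0,0],"roll":0.115},
    {"xyz":[0,0,0],"roll":0.115},
    {"xyz":[0,0,0],"roll":0.115},
  ],
)

```text
time: 8.0
position: [0.4449, 0.1801, 0.0849]
eef_rot: [3.133, -0.0, 1.969]
ft_force: [8.0, 3.6, -8.7]
finger_gap: 0.0179
finger_force: 46.6
```

>>> jog_arm(
  plan=[
    {"xyz":[0,0,0],"roll":0.1},
    {"xyz":[0,0,0],"roll":0.1},
    {"xyz":[0,0,0],"roll":0.1},
    {"xyz":[0,0,0],"roll":0.07},
    {"xyz":[0,0,0],"roll":0},
  ],
)

```text
time: 8.42
position: [0.4436, 0.1789, 0.0861]
eef_rot: [3.137, 0.0, 1.602]
ft_force: [-5.4, -2.4, 11.7]
finger_gap: 0.0153
finger_force: 44.5
```

>>> jog_arm(
  plan=[
    {"xyz":[0,0,0],"roll":0},
    {"xyz":[0,0,0],"roll":0},
    {"xyz":[0,0,-2],"roll":0},
    {"xyz":[0,0,-3.5],"roll":0},
    {"xyz":[0,0,-3.0],"roll":0},
    {"xyz":[0,0,0],"roll":0},
  ],
  grip=0.45,
)

```text
time: 8.92
position: [0.4463, 0.1797, 0.1759]
eef_rot: [3.129, -0.002, 1.605]
ft_force: [1.6, -0.0, 1.4]
finger_gap: 0.0469
finger_force: 0.0
```

```bash
python3 - <<'E'
from h import *
plan(.551,.092,.16,yaw=1.527)
E
```

```text
n 4 xyz cm [-2.205  2.608  0.398] roll 0.0194 | yaw0 1.605 pos [0.4463 0.1797 0.1759] mid [0.499 0.137]
```

>>> jog_arm(
  plan=[
    {"xyz":[-2.2,2.6,0.4],"roll":0.02},
    {"xyz":[-2.2,2.6,0.4],"roll":0.02},
    {"xyz":[-2.2,2.6,0.4],"roll":0.02},
    {"xyz":[-2.2,2.6,0.4],"roll":0.02},
    {"xyz":[0,0,0],"roll":0},
    {"xyz":[0,0,0],"roll":0},
  ],
)

```text
time: 9.42
position: [0.5469, 0.0897, 0.152]
eef_rot: [3.141, -0.0, 1.522]
ft_force: [-0.7, -0.2, -0.3]
finger_gap: 0.0471
finger_force: 0.0
```

```bash
python3 - <<'E'
from h import *
plan(.551,.0925,.101,n=3)
s=monitor.read_state(); im=eyes.capture("wrist"); np.save("w4.npy",np.r_[s["position"],s["eef_rot"]]); cv2.imwrite("pics/w4.png",im)
E
```

```text
n 3 xyz cm [0.099 0.13  1.701] roll 0.0 | yaw0 1.522 pos [0.5469 0.0897 0.152 ] mid [0.55  0.092]
```

View pics/w4.png

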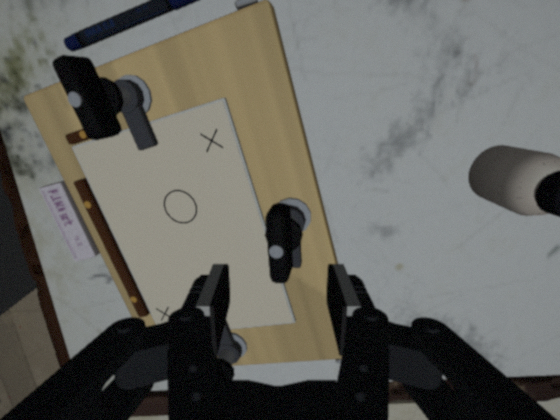

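The back bolt top is at (276,252) between the fingers. The left toe now points square over the panel, and the circle is at (180,206).

```bash
python3 - <<'E'
from h import *
a=np.load("w4.npy"); C=cam("wrist",dict(position=a[:3],eef_rot=a[3:]))
for z in (.120,.126): print("bolt",onz(C,[276,252],z).round(4))
q=[onz(C,u,.123) for u in ([280,280],[278,206])]; d=q[0]-q[1]; print("ang",np.arctan2(d[1],d[0]))
R=Rp(.2085)
for z in (.053,.057): 
    p=np.array([.4745,.0735,z]);c=onplane(C,[180,206],p,R[:,2]);print("circle",c.round(4),((c-p)@R).round(4))
E
```

```text
bolt [0.5473 0.0894 0.12  ]
bolt [0.5475 0.0922 0.126 ]
ang -1.5934160339977181
circle [0.4739 0.1009 0.0541] [ 0.0052  0.0269 -0.    ]
circle [0.4753 0.1021 0.0584] [ 0.0068  0.0279 -0.    ]
```

>>> jog_arm(
  plan=[
    {"xyz":[0.05,0.05,1.7],"roll":-0.01},
    {"xyz":[0.05,0.05,1.7],"roll":-0.01},
    {"xyz":[0.0,0.05,1.7],"roll":0},
    {"xyz":[0,0,0],"roll":0},
    {"xyz":[0,0,0],"roll":0},
  ],
)

```text
time: 9.88
position: [0.5461, 0.0928, 0.1006]
eef_rot: [-3.14, -0.0, 1.546]
ft_force: [0.5, -0.3, 0.8]
finger_gap: 0.0468
finger_force: 0.0
```

>>> jog_arm(
  plan=[
    {"xyz":[0,0,0],"roll":0},
    {"xyz":[0,0,0],"roll":0},
    {"xyz":[0,0,0],"roll":0},
    {"xyz":[0,0,0],"roll":0},
    {"xyz":[0,0,0],"roll":0},
    {"xyz":[0,0,0],"roll":0},
  ],
  grip=1,
  squeeze=25,
)

```text
time: 10.38
position: [0.5511, 0.0923, 0.1038]
eef_rot: [3.133, -0.001, 1.545]
ft_force: [6.5, 0.8, -0.8]
finger_gap: 0.0194
finger_force: 24.5
```

>>> jog_arm(
  plan=[
    {"xyz":[0,0,0],"roll":0.115},
    {"xyz":[0,0,0],"roll":0.115},
    {"xyz":[0,0,0],"roll":0.115},
    {"xyz":[0,0,0],"roll":0.115},
    {"xyz":[0,0,0],"roll":0.115},
    {"xyz":[0,0,0],"roll":0.115},
    {"xyz":[0,0,0],"roll":0.115},
    {"xyz":[0,0,0],"roll":0.115},
    {"xyz":[0,0,0],"roll":0.115},
  ],
)

```text
time: 11.13
position: [0.5501, 0.091, 0.103]
eef_rot: [3.137, -0.005, 0.504]
ft_force: [3.8, -4.5, -1.1]
finger_gap: 0.0166
finger_force: 26.2
```

>>> jog_arm(
  plan=[
    {"xyz":[0,0,0],"roll":0.115},
    {"xyz":[0,0,0],"roll":0.115},
    {"xyz":[0,0,0],"roll":0.115},
    {"xyz":[0,0,0],"roll":0.1},
    {"xyz":[0,0,0],"roll":0.03},
    {"xyz":[0,0,0],"roll":0},
  ],
)

```text
time: 11.63
position: [0.5493, 0.0925, 0.1036]
eef_rot: [3.141, -0.005, 0.038]
ft_force: [0.5, 1.1, 4.7]
finger_gap: 0.0115
finger_force: 83.2
```

>>> jog_arm(
  plan=[
    {"xyz":[0,0,0],"roll":0},
    {"xyz":[0,0,0],"roll":0},
    {"xyz":[0,0,-3],"roll":0},
    {"xyz":[0,0,-4],"roll":0},
    {"xyz":[0,0,-4],"roll":0},
    {"xyz":[0,0,-4],"roll":0},
    {"xyz":[0,0,-3],"roll":0},
    {"xyz":[0,0,0],"roll":0},
  ],
  grip=0.3,
)

```text
time: 12.3
position: [0.5511, 0.0922, 0.2903]
eef_rot: [-3.141, -0.014, 0.035]
ft_force: [0.4, -0.0, 0.9]
finger_gap: 0.0594
finger_force: 0.0
```

```bash
python3 - <<'E'
from h import *
plan(.481,-.3165,.28,yaw=.209)
s=monitor.read_state();print(s["q"].round(2))
im=eyes.capture("wrist"); np.save("w5.npy",np.r_[s["position"],s["eef_rot"]]); cv2.imwrite("pics/w5.png",im)
E
```

```text
n 11 xyz cm [-1.057  3.624  0.093] roll -0.0158 | yaw0 0.035 pos [0.5511 0.0922 0.2903] mid [ 0.504 -0.129]
[0.02 0.02 1.64 0.   1.47 1.56]
```

View pics/w5.png

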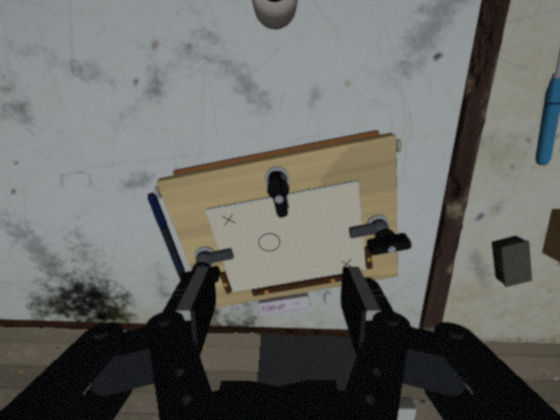

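The view shows all three toes over the panel: left from (205,257) to (233,253), right from (378,225) to (350,231), and the back bar from (278,185) to (283,213). I'll check the angles numerically on an enlarged crop, and measure the gauge at the same time.

```bash
python3 - <<'E'
import cv2,numpy as np
t=cv2.imread("pics/w5.png")
c=cv2.resize(t[165:285,190:415],None,fx=3.5,fy=3.5,interpolation=cv2.INTER_CUBIC); cv2.imwrite("pics/w5c.png",cv2.convertScaleAbs(c,alpha=1.6,beta=25))
E
```

```text
(no output)
```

View pics/w5c.png

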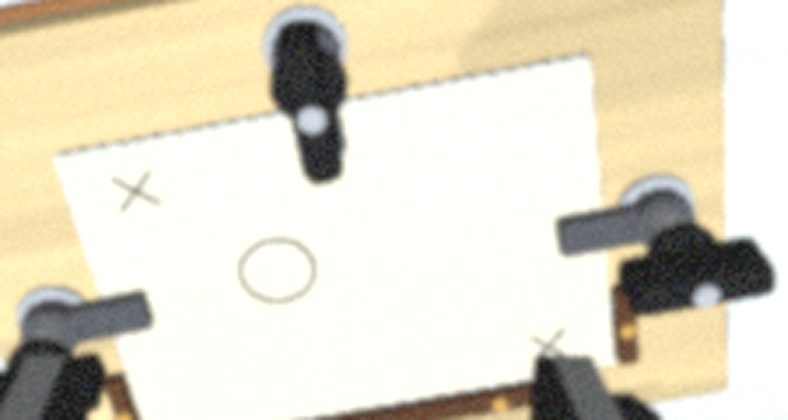

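>>> jog_arm(
  plan=[
    {"xyz":[-1.06,3.62,0.1],"roll":-0.0158},
    {"xyz":[-1.06,3.62,0.1],"roll":-0.0158},
    {"xyz":[-1.06,3.62,0.1],"roll":-0.0158},
    {"xyz":[-1.06,3.62,0.1],"roll":-0.0158},
    {"xyz":[-1.06,3.62,0.1],"roll":-0.0158},
    {"xyz":[-1.06,3.62,0.1],"roll":-0.0158},
    {"xyz":[-1.06,3.62,0.1],"roll":-0.0158},
    {"xyz":[-1.06,3.62,0.1],"roll":-0.0158},
    {"xyz":[-1.06,3.62,0.1],"roll":-0.0158},
    {"xyz":[-1.06,3.62,0.1],"roll":-0.0158},
  ],
)

```text
time: 13.18
position: [0.4791, -0.2802, 0.2696]
eef_rot: [-3.14, 0.001, 0.193]
ft_force: [1.1, -0.2, -0.3]
finger_gap: 0.0599
finger_force: 0.0
```

The toes are crisp here: left toe edge (72,305) to (145,292), right toe edge (640,208) to (562,220). The back bar runs from its bolt top (312,120) to its end (322,178).

```bash
python3 - <<'E'
from h import *
a=np.load("w5.npy"); C=cam("wrist",dict(position=a[:3],eef_rot=a[3:])); R=Rp(.2085); n=R[:,2]; p=np.array([.4745,.0735,.055])
f=lambda u:np.array(u)/3.5+[190,165]
def ang(u,v,h,off):
    q=[onplane(C,f(x),p+n*h,n) for x in (u,v)]; d=(q[1]-q[0])@R; return round(np.arctan2(d[1],d[0]),3),round(np.linalg.norm(d),4)
print("panel top edge",ang((590,57),(60,153),0,0))
print("left toe",ang((72,305),(145,292),.01,0),ang((70,336),(150,323),.01,0))
print("right toe",ang((640,208),(562,220),.01,0),ang((640,240),(565,252),.01,0))
print("back bar",ang((312,120),(322,180),.05,0),"left bar",)
print("right bar lower edge",ang((770,288),(628,307),.04,0))
s=monitor.read_state();print(s["position"],s["time"])
im=eyes.capture("wrist"); np.save("w6.npy",np.r_[s["position"],s["eef_rot"]]); cv2.imwrite("pics/w6.png",im)
E
```

```text
panel top edge (np.float64(1.583), np.float64(0.1766))
left toe (np.float64(-1.553), np.float64(0.0261)) (np.float64(-1.57), np.float64(0.0289))
right toe (np.float64(1.56), np.float64(0.0265)) (np.float64(1.569), np.float64(0.0259))
back bar (np.float64(3.122), np.float64(0.0197)) left bar
right bar lower edge (np.float64(1.54), np.float64(0.0457))
[ 0.47909561 -0.28016405  0.26960991] 13.1833
```

View pics/w6.png

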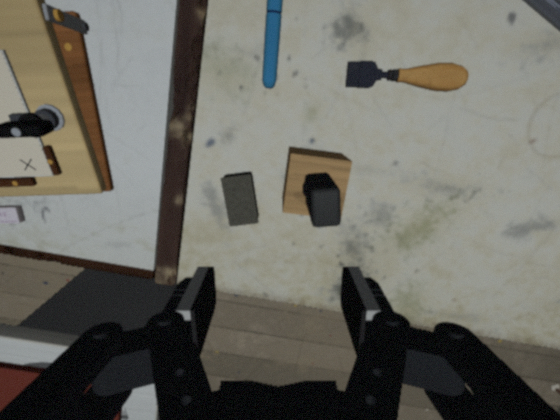

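All three clamps measure square, within 0.02 rad of the stops. In this view the gauge head's top face centres near (326,206), with its 26 mm side across the image (roughly world y). My picture budget is spent, so I'll refine with code from here.

```bash
python3 - <<'E'
from h import *
a=np.load("w6.npy"); C=cam("wrist",dict(position=a[:3],eef_rot=a[3:]))
g=cv2.cvtColor(cv2.imread("pics/w6.png"),cv2.COLOR_BGR2GRAY)
g=cv2.medianBlur(g,3)
for r in range(166,236,3): print(r," ".join("%3d"%v for v in g[r,293:356:3]))
for uv in ([326,206],[312,190],[337,186],[341,222],[313,226]): print(uv,onz(C,uv,.141).round(4))
print("stand TL/TR/BL",[onz(C,u,.064).round(4) for u in ([289,148],[350,159],[284,212])])
E
```

```text
166 112 112 112 111 111 110 110 111 111 110 110 109 109 108 110 109 112 114 116 123 148
169 114 113 113 114 114 116 114 114 114 115 113 112 112 109 106 105 106 106 105 123 149
172 114 112 114 115 114 112 105  96  91  85  81  86 114 117 117 117 117 114 115 139 151
175 109 108 110 109  86  21  18  11  17  14  12  13  67 118 119 119 120 121 122 148 154
178 109 107 110 110  54  11  12  13  13  12  12  13  18  90 111 113 115 116 121 152 153
181 112 112 111 109  33  11  17  13  13  14  13  10  13  25 102 114 112 112 121 153 152
184 114 113 114  91  18  12  12  12  11  12  11  11  11  12  53 112 114 115 129 153 154
187 111 112 113  76  20  11  14  16  13  16  19  18  14  21  24  81 116 116 140 154 155
190 108 108 107  75  15  11  21  31  36  37  36  37  37  41  42  45 109 114 151 155 156
193 101  94  95  80  18  12  26  44  49  48  50  50  50  51  52  44 100 110 154 155 156
196 106  97  94  93  54  15  28  46  51  50  51  51  49  51  50  44  98 112 154 156 155
199 111 108 102 101  69  13  26  46  51  50  50  49  49  50  50  40  88 118 153 154 155
202 110 110 108 104  73  15  24  44  49  51 
[... 620 characters left out ...]
 45  44  45  46  61 134 145 145 142 144
226 148 148 146 146 147 147 142  94  69  77  88 100 113 115 121 137 139 141 141 133 127
229 147 147 145 148 148 147 146 145 147 148 151 150 150 147 148 146 141 141 141 133 128
232 144 147 147 147 148 146 146 147 150 152 151 152 149 148 145 143 140 139 138 137 136
235 144 147 147 148 147 147 148 148 149 151 151 150 149 148 149 144 144 141 137 141 138
[326, 206] [ 0.4859 -0.3206  0.141 ]
[312, 190] [ 0.4974 -0.3056  0.141 ]
[337, 186] [ 0.5049 -0.3256  0.141 ]
[341, 222] [ 0.4741 -0.3371  0.141 ]
[313, 226] [ 0.4657 -0.3138  0.141 ]
stand TL/TR/BL [array([ 0.5194, -0.2835,  0.064 ]), array([ 0.5205, -0.3493,  0.064 ]), array([ 0.4491, -0.2924,  0.064 ])]
```

```bash
python3 - <<'E'
from h import *
a=np.load("w6.npy"); C=cam("wrist",dict(position=a[:3],eef_rot=a[3:]))
w=np.array([onz(C,u,.141)[:2] for u in ([311,189],[341,188.5],[340,224.5],[313,225.5])]); print(w.round(4),"c",w.mean(0).round(4))
l=w[0]-w[3]; r=w[1]-w[2]; t=w[0]-w[1]; b=w[3]-w[2]
for v in (l,r): print("side yaw",np.arctan2(v[1],v[0]).round(3),np.linalg.norm(v).round(4))
for v in (t,b): print("end yaw",(np.arctan2(v[1],v[0])-np.pi/2).round(3),np.linalg.norm(v).round(4))
plan(.483,-.318,.20,yaw=.2)
E
```

```text
[[ 0.4981 -0.3045]
 [ 0.5035 -0.3294]
 [ 0.4717 -0.3368]
 [ 0.4662 -0.3137]] c [ 0.4849 -0.3211]
side yaw 0.278 0.0332
side yaw 0.227 0.0326
end yaw 0.211 0.0255
end yaw 0.233 0.0238
n 3 xyz cm [-0.032  1.064  2.305] roll -0.0032 | yaw0 0.19 pos [ 0.4778 -0.2865  0.2692] mid [ 0.481 -0.308]
```

>>> jog_arm(
  plan=[
    {"xyz":[0,1.1,1.0],"roll":-0.01},
    {"xyz":[0,1.1,1.0],"roll":-0.01},
    {"xyz":[0,1.1,1.0],"roll":-0.01},
    {"xyz":[0,0,0],"roll":0},
    {"xyz":[0,0,0],"roll":0},
    {"xyz":[0,0,0],"roll":0},
  ],
)

```text
time: 13.73
position: [0.4872, -0.3101, 0.2406]
eef_rot: [-3.141, 0.0, 0.224]
ft_force: [-0.7, -0.1, 0.7]
finger_gap: 0.0601
finger_force: 0.0
```

```bash
python3 - <<'E'
from h import *
s=monitor.read_state(); print(s["position"],s["eef_rot"]); im=eyes.capture("wrist"); np.save("w7.npy",np.r_[s["position"],s["eef_rot"]]); cv2.imwrite("pics/w7.png",im)
C=cam("wrist",s); c=proj(C,np.array([.484,-.319,.141]))[0].astype(int); print("expect",c)
g=cv2.medianBlur(cv2.cvtColor(im,cv2.COLOR_BGR2GRAY),3)
x0=c[0]-32;y0=c[1]-40
print("    "," ".join("%3d"%v for v in range(x0,x0+66,3)))
for r in range(y0,y0+80,4): print(r," ".join("%3d"%v for v in g[r,x0:x0+66:3]))
E
```

```text
[ 0.48719802 -0.31014042  0.24055367] [-3.14067062e+00  3.36909357e-04  2.23627854e-01]
expect [288 221]
     256 259 262 265 268 271 274 277 280 283 286 289 292 295 298 301 304 307 310 313 316 319
181 142 111 111 106 107 111 111 105  91  87  84  82  69  64  79 114 115 116 117 116 114 112
185 137 109 107 107 107 108  97  20  15  11  11  13  11  12  11  59 112 116 116 118 118 119
189 129 109 108 109 108 109  73  12   8  11  12   8  13  12   9  21 101 110 110 109 110 111
193 126 110 111 113 111 110  40  13  14  10  14  11  12  12  12  16  80 112 111 113 113 114
197 114 108 109 110 111 109  31  13  10  12  11  10  13  15  12   7  38 111 111 113 114 114
201 102 102 102  98  97  95  35  23  24  25  27  28  31  28  31  32  31  95 109 109 112 113
205 111 106 103  96  92  92  57  37  45  46  47  47  47  50  50  47  42  80 101 101 103 117
209 110 110 108 108 103 100  69  38  46  49  49  48  50  50  50  50  42  65  96  99 100 132
213 110 111 109 109 108 107  72  39  46  46  47  49  48  50  50  50  38  66 100 100 101 139
217 108 109 109 109 111 111  85  40  46  46  46  48  48  48  49  47  40  6
[... 237 characters left out ...]
  42  47  44  45  46  44  45  45  39  66 106 109 144 147
233 148 148 150 146 145 144 138  39  42  44  44  42  44  45  45  43  40  69 145 146 143 139
237 148 148 148 148 146 145 137  40  41  43  43  44  44  43  45  43  39  89 147 147 139 136
241 146 145 143 142 143 143 143 119  59  60  61  66  69  80  84  95 113 144 144 143 144 138
245 142 141 140 140 143 144 146 144 144 143 145 146 146 148 146 148 149 145 145 143 138 138
249 145 146 144 144 141 144 143 144 143 144 147 147 148 149 147 146 146 147 144 144 142 143
253 147 148 147 143 130 139 142 143 143 145 145 144 145 147 144 145 144 143 144 143 138 132
257 143 146 147 146 144 145 142 144 143 143 146 147 144 137 133 144 146 145 145 143 140 134
```

```bash
python3 - <<'E'
from h import *
a=np.load("w7.npy"); C=cam("wrist",dict(position=a[:3],eef_rot=a[3:]))
w=np.array([onz(C,u,.141)[:2] for u in ([274.5,201.5],[306.5,201.5],[306.5,239.5],[275.5,240.5])]); print(w.round(4),"c",w.mean(0).round(4),[np.linalg.norm(w[i]-w[i-1]).round(4) for i in range(4)])
c=w.mean(0); plan(c[0],c[1],.20)
E
```

```text
[[ 0.4977 -0.3046]
 [ 0.5032 -0.3286]
 [ 0.4725 -0.3364]
 [ 0.4662 -0.3125]] c [ 0.4849 -0.3205] [np.float64(0.0325), np.float64(0.0246), np.float64(0.0316), np.float64(0.0248)]
n 2 xyz cm [-0.234  0.474  2.057] roll 0.0 | yaw0 0.224 pos [ 0.4874 -0.3102  0.2411] mid [ 0.486 -0.315]
```

>>> jog_arm(
  plan=[
    {"xyz":[-0.24,0.47,2],"roll":0},
    {"xyz":[-0.24,0.47,2],"roll":0},
    {"xyz":[0,0,2.5],"roll":0},
    {"xyz":[0,0,2.5],"roll":0},
    {"xyz":[0,0,2.5],"roll":0},
    {"xyz":[0,0,2.5],"roll":0},
    {"xyz":[0,0,0.5],"roll":0},
    {"xyz":[0,0,0],"roll":0},
    {"xyz":[0,0,0],"roll":0},
  ],
)

```text
time: 14.53
position: [0.4851, -0.3215, 0.0973]
eef_rot: [3.14, -0.001, 0.223]
ft_force: [0.1, 0.2, 0.9]
finger_gap: 0.0596
finger_force: 0.0
```

>>> jog_arm(
  plan=[
    {"xyz":[0,0,0.2],"roll":0},
    {"xyz":[0,0,0],"roll":0},
    {"xyz":[0,0,0],"roll":0},
    {"xyz":[0,0,0],"roll":0},
    {"xyz":[0,0,0],"roll":0},
    {"xyz":[0,0,0],"roll":0},
  ],
  grip=1,
  squeeze=20,
)

```text
time: 15.03
position: [0.4852, -0.322, 0.0955]
eef_rot: [3.14, -0.002, 0.223]
ft_force: [-0.6, 1.2, 6.8]
finger_gap: 0.0257
finger_force: 27.6
```

>>> jog_arm(
  plan=[
    {"xyz":[0,0,-1.3],"roll":0},
    {"xyz":[0,0,-1.3],"roll":0},
    {"xyz":[0,0,-1.2],"roll":0},
    {"xyz":[0,0,0],"roll":0},
    {"xyz":[0,0,0],"roll":0},
  ],
)

```text
time: 15.45
position: [0.4847, -0.3217, 0.1333]
eef_rot: [3.14, -0.001, 0.223]
ft_force: [0.2, 0.1, -1.8]
finger_gap: 0.0259
finger_force: 26.0
```

>>> jog_arm(
  plan=[
    {"xyz":[-0.35,0,0],"roll":0},
    {"xyz":[-0.35,0,0],"roll":0},
    {"xyz":[-0.35,0,0],"roll":0},
    {"xyz":[0,0,0],"roll":0},
  ],
)

```text
time: 15.78
position: [0.4739, -0.3238, 0.1319]
eef_rot: [3.141, -0.001, 0.222]
ft_force: [2.3, 1.0, 1.5]
finger_gap: 0.0255
finger_force: 26.3
```

>>> jog_arm(
  plan=[
    {"xyz":[-0.35,0,0],"roll":0},
    {"xyz":[-0.35,0,0],"roll":0},
    {"xyz":[-0.25,0,0],"roll":0},
    {"xyz":[0,0,0],"roll":0},
    {"xyz":[0,0,0],"roll":0},
  ],
)

```text
time: 16.2
position: [0.4643, -0.3259, 0.1317]
eef_rot: [-3.141, 0.001, 0.222]
ft_force: [1.0, -0.7, -0.6]
finger_gap: 0.0261
finger_force: 26.1
```

```bash
python3 - <<'E'
from h import *
s=monitor.read_state(); print(s["position"],s["eef_rot"],s["ft_force"],s["moment"]); im=eyes.capture("wrist"); np.save("w8.npy",np.r_[s["position"],s["eef_rot"]]); cv2.imwrite("pics/w8.png",im)
g=cv2.medianBlur(cv2.cvtColor(im,cv2.COLOR_BGR2GRAY),3)
print("    "," ".join("%3d"%v for v in range(235,325,4)))
for r in range(200,420,6): print(r," ".join("%3d"%v for v in g[r,235:325:4]))
# predicted head-top corners in wrist for tilt a
C=cam("wrist",s); Rt=Ro.from_euler("xyz",s["eef_rot"]).as_matrix()
gp=s["position"]+Rt@[0,0,-.019]
for a in (0,.1,.2,.25):
    G=(Ro.from_euler("z",s["eef_rot"][2])*Ro.from_euler("y",-a)).as_matrix()
    P=lambda x,y,z: proj(C,gp+G@[x,y,z])[0].round(0)
    print(a,"top +x",P(.018,0,.028),"top -x",P(-.018,0,.028),"bot head +x",P(.018,0,-.044),"barrel end",P(.010,0,-.096),"tip",P(0.007,0,-.107))
E
```

```text
[ 0.46426928 -0.32590885  0.131705  ] [-3.14141040e+00  7.89525586e-04  2.22322526e-01] [ 0.97497149 -0.65045747 -0.6241013 ] [-0.02333943 -0.45534107  0.02262489]
     235 239 243 247 251 255 259 263 267 271 275 279 283 287 291 295 299 303 307 311 315 319 323
200 110 111 111 112 112 113 104  63  76  83  82  84  83  80  73 100 114 115 115 114 115 116 115
206 107 109 109 109 108 107 102  70  76  81  81  83  83  81  75 100 113 113 114 114 114 113 114
212 103 102  93  92  93  94  94  74  76  81  75  74  79  81  74  98 102 103 103 104 104 105 109
218 112 111 106  99  98  80  29  19  17  18  15  18  18  18  21  20  52 101 100 101 101 102 105
224 111 109 109 110 104  25  18  19  18  15  18  18  20  16  19  16  17  77  97  97  96  97 124
230 112 112 114 114  80  16  17  21  20  19  19  17  19  16  19  17  16  22 103 105 105 104 144
236 112 111 110 109  32  19  17  19  17  17  18  17  18  18  19  15  19  14  93 102 102 106 150
242 136 128 121 118  39  14  19  19  17  20  18  21  22  17  20  18  16  17 100 108 108 122 149
248 150 151 150 148  30  15  19  18  21  20  18  20  20  21  17  21  16
[... 2431 characters left out ...]
8   8  10  11   8   7   7   9   7  11  11   7   5   8   9   8  10   8  10  12  12   9  10
410   9   5   7   5   8  11   9   7   7  13   6  11   9   6   9   8  10   8   9   8   5  11  10
416   5   8  10   7   9   9  11   8  13   7  12   9   9  12  11   8   9   8   6   3   6   6   7
0 top +x [280. 304.] top -x [279. 388.] bot head +x [279. 228.] barrel end [279. 212.] tip [278. 212.]
0.1 top +x [280. 315.] top -x [279. 389.] bot head +x [279. 222.] barrel end [279. 200.] tip [278. 198.]
0.2 top +x [280. 325.] top -x [279. 389.] bot head +x [279. 216.] barrel end [279. 188.] tip [279. 185.]
0.25 top +x [280. 330.] top -x [279. 389.] bot head +x [279. 214.] barrel end [279. 182.] tip [279. 178.]
```

>>> jog_arm(
  plan=[
    {"xyz":[0,0,-1],"roll":0},
    {"xyz":[0,0,-1.5],"roll":0},
    {"xyz":[0,0,-2.5],"roll":0},
    {"xyz":[0,0,-3],"roll":0},
    {"xyz":[0,0,0],"roll":0},
    {"xyz":[0,0,0],"roll":0},
    {"xyz":[0,0,0],"roll":0},
  ],
  squeeze=35,
)

```text
time: 16.83
position: [0.4641, -0.3255, 0.2114]
eef_rot: [-3.141, 0.001, 0.223]
ft_force: [0.5, 0.3, -2.2]
finger_gap: 0.0256
finger_force: 36.9
```

```bash
python3 - <<'E'
from h import *
s=monitor.read_state(); print(s["position"],s["eef_rot"],s["ft_force"],s["moment"],s["finger_gap"]); im=eyes.capture("wrist"); np.save("w9.npy",np.r_[s["position"],s["eef_rot"]]); cv2.imwrite("pics/w9.png",im)
g=cv2.medianBlur(cv2.cvtColor(im,cv2.COLOR_BGR2GRAY),3)
print("    "," ".join("%3d"%v for v in range(245,313,4)))
for r in list(range(166,222,3))+list(range(304,326,3))+list(range(366,386,3)): print(r," ".join("%3d"%v for v in g[r,245:313:4]))
C=cam("wrist",s); Rt=Ro.from_euler("xyz",s["eef_rot"]).as_matrix()
E
```

```text
[ 0.46408236 -0.32545691  0.21135426] [-3.14055302e+00  1.39533409e-03  2.22601055e-01] [ 0.5107855   0.33111711 -2.24179065] [-0.05155546  0.00025279 -0.05353954] 0.025585713771183616
     245 249 253 257 261 265 269 273 277 281 285 289 293 297 301 305 309
166 116 116 117 118 119 119 116 139 161 161 127 116 118 119 120 124 126
169 121 120 120 120 119 117 107 160 164 166 160 111 122 122 120 121 120
172 124 124 123 122 122 116  64 147 163 165 126  70 118 123 124 124 123
175 121 121 120 121 122 115  53  58  92  88  53  51 120 123 123 124 124
178 119 121 120 121 120 113  50  52  52  51  52  50 122 123 123 124 123
181 113 116 115 110 109 106  48  49  52  50  48  61 114 121 121 121 124
184 110 110 102 101 104 102  75  53  62  58  50  95 111 111 115 114 119
187 119 116 105 101 101 101  86  59  80  62  64 105 109 109 110 112 111
190 121 120 115 110 107 107  85  86  89  91  87 103 104 106 107 109 110
193 119 120 119 116 109 102  86  86  89  93  89  90 104 106 105 104 105
196 120 120 119 119 115  86  84  87  89  90  90  84 111 113 112 110 110
199 121 121 123 121 122  81  86  88  89  91  90  8
[... 905 characters left out ...]
  44  45  46  46  47  45  46  46  45  44  45  44  36
322  36  41  48  46  45  47  47  46  46  46  45  45  47  46  45  43  36
325  36  39  45  44  46  44  45  45  46  46  44  45  45  46  45  43  36
366  56  36  41  42  45  42  44  43  44  42  43  43  42  44  43  38  34
369  74  36  43  42  43  44  44  44  42  44  43  43  41  43  43  38  45
372  84  38  41  41  43  43  43  43  43  43  43  43  42  44  42  37  80
375  84  51  40  44  43  43  43  42  43  43  45  43  43  43  43  39  86
378  84  81  61  43  46  44  42  45  44  44  45  44  47  47  47  75  86
381  31  29  51  65  80  85  84  84  84  82  83  86  83  80  64  34  32
384  12  13  10  12  19  32  62  78  83  80  64  44  30  16  13  10  15
```

```bash
python3 - <<'E'
from h import *
im=cv2.imread("pics/w9.png"); g=cv2.cvtColor(im,cv2.COLOR_BGR2GRAY)
print("    "," ".join("%3d"%v for v in range(257,303,3)))
for r in range(140,192,2): print(r," ".join("%3d"%v for v in g[r,257:303:3]))
a=np.load("w9.npy"); s=dict(position=a[:3],eef_rot=a[3:]); C=cam("wrist",s); Rt=Ro.from_euler("xyz",a[3:]).as_matrix()
M=eyes.camera_info("wrist")["mount"]; print("cam z axis",M[:3,2],"origin",M[:3,3])
# fit tilt: features on profile (x,z in gauge from grip) -> rows
def rows(v):
    al,x0,z0=v; gp=a[:3]+Rt@[x0,0,-.019+z0]
    G=(Ro.from_euler("z",a[5])*Ro.from_euler("y",-al)).as_matrix()
    F=[(.0175,0,.028),(-.0175,0,.028),(.016,0,-.043),(.010,0,-.096)]
    return np.array([proj(C,gp+G@f)[0][1] for f in F])
for m in ([314,378.5,216,188],[314,378.5,214,173]):
    r=least_squares(lambda v:rows(v)-m,[.2,0,0],x_scale=[.1,.01,.01]); print(r.x.round(4),r.fun.round(1))
for al in (0,.1,.2): print(al,rows([al,0,0]).round(0))
E
```

```text
257 260 263 266 269 272 275 278 281 284 287 290 293 296 299 302
140 124 122 120 117 120 115 115 114 103  96  77  67  55  48  48  52
142 126 125 125 125 125 123 122 120 120 119 115 118 104  89  78  62
144 120 120 119 119 124 125 125 125 126 124 122 122 116 117 112 104
146 115 119 115 118 117 119 121 124 123 127 129 126 125 122 126 118
148 120 118 121 114 115 117 114 117 122 119 121 125 126 128 124 127
150 120 117 119 120 120 119 116 120 114 117 116 115 120 123 123 127
152 121 123 118 121 119 118 119 120 115 120 119 118 116 116 115 118
154 124 124 125 124 122 122 119 122 121 121 119 120 120 114 112 110
156 122 122 125 122 126 126 126 124 124 123 122 126 121 121 120 117
158 125 126 126 126 126 124 126 125 127 124 125 125 129 126 125 124
160 115 117 120 121 123 125 128 126 123 127 128 126 128 130 128 130
162 118 117 112 116 116 115 120 124 121 124 128 125 129 130 129 129
164 119 120 119 119 116 116 118 123 117 115 120 124 127 126 127 128
166 117 118 118 120 115 126 155 165 161 140 113 115 119 119 122 118
168 117 118 118 117 111 157 165 165 165 163 136 117 122 119 119 120
170 121 122 121 
[... 291 characters left out ...]
  50  48  46  69 122 121 124 122
180 114 113 117  98  47  45  51  52  52  52  46  77 120 121 123 121
182 104 106 108  98  56  48  50  53  50  44  43  91 112 115 117 121
184 101 102 100 100  72  50  61  64  62  50  61 101 110 110 113 113
186 100  99 100 101  94  59  54  64  54  59  92 105 112 111 106 114
188 103 101  99 101  83  63  76  91  79  65  91 105 109 109 109 110
190 109 108 108 106  83  85  85  91  95  88  92 104 106 105 107 108
cam z axis [-0.31292681  0.00133144  0.94977631] origin [ 0.08200368 -0.00075918 -0.14268345]
[0.1754 0.0016 0.0032] [-0.4  0.2  1.  -0.8]
[0.2336 0.0046 0.0008] [ 1.9 -1.  -4.3  3.4]
0 [306. 387. 232. 212.]
0.1 [316. 388. 226. 200.]
0.2 [326. 389. 221. 188.]
```

```bash
python3 - <<'E'
from h import *
a=np.load("w9.npy"); s=dict(position=a[:3],eef_rot=a[3:]); C=cam("wrist",s)
print("hole",proj(C,[[.485,-.3205,.064],[.485,-.3205,0],[.496,-.318,.064],[.474,-.323,.064]]).round(0).tolist())
plan(.446,.0955,.24,yaw=.2085)
E
```

```text
hole [[278.0, 176.0], [278.0, 164.0], [278.0, 163.0], [278.0, 188.0]]
n 12 xyz cm [ 0.607 -3.455 -0.246] roll 0.0012 | yaw0 0.223 pos [ 0.4638 -0.3251  0.2104] mid [ 0.454 -0.115]
```

>>> jog_arm(
  plan=[
    {"xyz":[0,-1.0,-2.5],"roll":0},
    {"xyz":[0.6,-3.2,-0.4],"roll":0.0015},
    {"xyz":[0.6,-3.5,0],"roll":0.0015},
    {"xyz":[0.6,-3.5,0],"roll":0.0015},
    {"xyz":[0.6,-3.5,0],"roll":0.0015},
    {"xyz":[0.6,-3.5,0],"roll":0.0015},
    {"xyz":[0.6,-3.5,0],"roll":0.0015},
    {"xyz":[0.6,-3.5,0],"roll":0.0015},
    {"xyz":[0.6,-3.5,0],"roll":0.0015},
    {"xyz":[0.6,-3.5,0],"roll":0.0015},
  ],
)

```text
time: 17.72
position: [0.4467, 0.002, 0.2391]
eef_rot: [-3.141, 0.003, 0.209]
ft_force: [0.7, -0.0, -1.5]
finger_gap: 0.0256
finger_force: 36.8
```

>>> jog_arm(
  plan=[
    {"xyz":[0.6,-3.5,0],"roll":0},
    {"xyz":[0.6,-3.5,0],"roll":0},
    {"xyz":[0.6,-2.2,0],"roll":0},
    {"xyz":[0,0,1.5],"roll":0},
    {"xyz":[0,0,1.5],"roll":0},
    {"xyz":[0,0,1.5],"roll":0},
    {"xyz":[0,0,0],"roll":0},
    {"xyz":[0,0,0],"roll":0},
    {"xyz":[0,0,0],"roll":0},
  ],
)

```text
time: 18.47
position: [0.4466, 0.0939, 0.1959]
eef_rot: [-3.142, 0.001, 0.209]
ft_force: [0.7, 0.2, -1.4]
finger_gap: 0.0256
finger_force: 36.7
```

```bash
python3 - <<'E'
from h import *
s=monitor.read_state(); print(s["position"],s["eef_rot"],s["ft_force"],s["time"]); im=eyes.capture("wrist"); np.save("w10.npy",np.r_[s["position"],s["eef_rot"]]); cv2.imwrite("pics/w10.png",im)
g=cv2.cvtColor(im,cv2.COLOR_BGR2GRAY)
C=cam("wrist",s); print("circle at",proj(C,[[.4745,.1015,.056]]).round(1))
print("    "," ".join("%3d"%v for v in range(245,313,4)))
for r in range(140,226,3): print(r," ".join("%3d"%v for v in g[r,245:313:4]))
E
```

```text
[0.44662604 0.0938595  0.1958528 ] [-3.14153303e+00  9.71330072e-04  2.08854397e-01] [ 0.67160012  0.17735736 -1.44621483] 18.4667
circle at [[276.4 169.2]]
     245 249 253 257 261 265 269 273 277 281 285 289 293 297 301 305 309
140 177 174 176 179 176 178 174 178 179 177 177 177 180 177 177 178 177
143 176 176 174 178 175 177 179 176 178 179 177 177 176 175 177 178 177
146 177 177 176 174 177 177 176 178 178 177 174 176 174 178 177 177 175
149 179 177 175 177 176 175 179 180 175 178 178 174 177 178 177 177 176
152 178 176 178 175 177 175 179 178 176 178 176 176 177 176 177 177 176
155 177 176 176 177 176 175 168 121 112 134 172 178 178 177 177 177 176
158 179 178 177 174 176 149 144 176 176 175 125 169 179 176 176 177 177
161 178 176 174 175 175 129 176 176 177 176 176 115 174 175 176 178 178
164 173 175 175 177 154 173 176 177 176 174 179 165 173 176 176 175 175
167 175 176 177 176 130 178 176 178 175 176 175 172 167 174 174 177 176
170 175 176 177 175 130 172 174 177 176 174 175 176 161 178 174 176 177
173 176 175 175 174 150 176 176 178 175 176 177 168 170 175 176 178 177
176 17
[... 517 characters left out ...]
 175 104  87  87  90  93  92  85 172 174 174 175 175
200 176 176 176 179 177  79  84  89  89  89  91  84 154 177 175 176 178
203 175 174 176 175 176  79  86  87  89  93  87  84 148 174 175 175 175
206 173 177 175 177 174  80  89  88  87  92  89  85 136 176 175 175 176
209 176 177 174 174 173  78  88  87  89  91  89  83 124 174 174 176 176
212 174 176 175 176 169  79  85  88  81  87  88  83 119 176 175 176 176
215 174 176 173 175 160  65  36  24  12   3  31  50  97 171 173 171 176
218 174 176 173  86  35  23  14  20  19  18  23  19  25  55 161 174 174
221 178 173 166  23  13  19  22  23  18  18  24  24  25  16  91 174 178
224 176 175 126  15  26  19  21  24  22  21  12  21  17  24  31 176 177
```

```bash
python3 - <<'E'
from h import *
a=np.load("w10.npy"); s=dict(position=a[:3],eef_rot=a[3:]); C=cam("wrist",s); Rt=Ro.from_euler("xyz",a[3:]).as_matrix()
g=cv2.cvtColor(cv2.imread("pics/w10.png"),cv2.COLOR_BGR2GRAY)
col=cv2.blur(g,(9,1))[:,279].astype(int); print("304-326",col[304:326].tolist()); print("368-386",col[368:386].tolist()); print("178-192",col[178:193].tolist(),"210-220",col[210:220].tolist())
def P(v,F):
    al,x0,z0=v; gp=a[:3]+Rt@[x0,0,-.019+z0]; G=(Ro.from_euler("z",a[5])*Ro.from_euler("y",-al)).as_matrix()
    return np.array([proj(C,gp+G@np.array(f))[0][1] for f in F]), gp+G@np.array([0,0,-.107]), G
H=[(.0175,0,.028),(-.0175,0,.028)]; Cc=[(.016,0,-.043),(.016,0,-.049)]; E_=[(.010,0,-.096),(.007,0,-.107)]
def rows(v):
    h=P(v,H)[0]; return np.r_[h,P(v,Cc)[0].min(),P(v,E_)[0].min()]
m=[314,378.5,215,183.5]
r=least_squares(lambda v:rows(v)-m,[.2,0,0],x_scale=[.1,.01,.01]); print(r.x.round(4),r.fun.round(1),"barrel,nose rows",P(r.x,E_)[0].round(1))
tip=P(r.x,H)[1]; print("tip",tip.round(4)," TCP->tip in tool",(Rt.T@(tip-a[:3])).round(4))
R=Rp(.2085); p=onplane(C,[277,168.5],np.array([.4745,.1015,.056]),R[:,2]); print("circle",p.round(4),"tip->circle in panel frame",((p-tip)@R).round(4))
E
```

```text
304-326 [22, 19, 20, 20, 21, 22, 21, 24, 26, 30, 32, 36, 37, 42, 43, 47, 46, 46, 45, 45, 46, 45]
368-386 [43, 43, 43, 43, 44, 43, 43, 42, 42, 40, 38, 37, 41, 41, 39, 40, 38, 32]
178-192 [176, 175, 172, 157, 129, 101, 85, 67, 58, 69, 82, 89, 91, 91, 90] 210-220 [90, 89, 84, 64, 36, 13, 14, 17, 19, 19]
[ 1.851e-01 -1.000e-04  5.300e-03] [ 1.  -0.5 -2.1  1.7] barrel,nose rows [187.7 185.2]
tip [0.4658 0.0979 0.1044]  TCP->tip in tool [0.0197 0.     0.0915]
circle [0.4752 0.1011 0.0561] tip->circle in panel frame [-0.0004  0.0012 -0.0492]
```

>>> jog_arm(
  plan=[
    {"xyz":[0.16,-0.02,0.78],"roll":0},
    {"xyz":[0.16,-0.02,0.78],"roll":0},
    {"xyz":[0.16,-0.02,0.78],"roll":0},
    {"xyz":[0.16,-0.02,0.78],"roll":0},
    {"xyz":[0.1,-0.02,0.5],"roll":0},
    {"xyz":[0,0,0],"roll":0},
    {"xyz":[0,0,0],"roll":0},
    {"xyz":[0,0,0],"roll":0},
  ],
)

```text
time: 19.18
position: [0.454, 0.0965, 0.1598]
eef_rot: [3.142, -0.0, 0.209]
ft_force: [-0.4, 0.0, -2.4]
finger_gap: 0.0259
finger_force: 36.8
```

```bash
python3 - <<'E'
from h import *
s=monitor.read_state(); print(s["position"],s["eef_rot"],s["ft_force"],s["time"]); im=eyes.capture("wrist"); np.save("w11.npy",np.r_[s["position"],s["eef_rot"]]); cv2.imwrite("pics/w11.png",im)
g=cv2.cvtColor(im,cv2.COLOR_BGR2GRAY)
C=cam("wrist",s); print("circle at",proj(C,[[.4752,.1011,.0561]]).round(1))
print("    "," ".join("%3d"%v for v in range(253,304,3)))
for r in range(156,220,2): print(r," ".join("%3d"%v for v in g[r,253:304:3]))
E
```

```text
[0.45398594 0.09653877 0.15984641] [ 3.14157714e+00 -1.26426437e-04  2.09090960e-01] [-0.44068851  0.03597949 -2.36982127] 19.1833
circle at [[278.3 187.3]]
     253 256 259 262 265 268 271 274 277 280 283 286 289 292 295 298 301
156 174 176 176 177 175 176 177 174 174 178 175 175 175 175 175 175 176
158 176 175 175 177 177 177 174 174 175 176 178 175 179 172 176 178 177
160 174 175 178 174 177 173 174 173 172 174 174 176 177 174 174 175 176
162 176 176 174 177 177 173 175 174 175 176 174 176 175 176 174 178 173
164 174 176 174 175 178 176 175 175 175 176 177 176 173 175 176 176 176
166 177 174 174 177 176 175 177 173 174 174 177 175 177 176 177 177 175
168 174 175 176 173 175 175 175 175 174 176 174 175 175 176 175 178 176
170 176 175 172 175 175 175 175 175 173 175 175 175 177 175 175 177 176
172 177 176 174 175 176 173 164 135 119 128 146 169 177 175 174 177 177
174 176 175 176 173 174 146 112 142 151 150 135 116 163 175 177 174 177
176 175 175 176 178 152 123 164 173 173 173 173 156 109 172 177 176 175
178 176 175 175 168 110 171 174 173 175 174 176 176 151 132 177 176 176
180 17
[... 733 characters left out ...]
  83  84  89  85  90  90  87  88  81 119 175 173 177
202 177 177 175 167  78  83  91  86  89  90  92  91  88 109 172 175 173
204 176 174 176 168  79  90  89  86  88  90  90  89  81 100 174 174 174
206 175 175 178 163  76  81  88  90  89  88  88  92  83  94 173 175 175
208 179 176 174 154  80  83  89  87  88  93  89  89  82  93 174 174 174
210 175 172 174 154  80  86  88  90  91  89  91  86  85  88 171 175 174
212 175 175 174 145  82  86  90  84  79  87  88  88  83  85 173 173 176
214 174 175 174 134  76  68  69  45  30  28  49  66  75  82 169 174 175
216 175 171 150 102  44  22   8   9  12  11  15  16  28  60 133 162 175
218 175 124  52  25  20  20  21  17  17  20  12  23  18  21  32  75 160
```

>>> jog_arm(
  plan=[
    {"xyz":[0.06,0,0.3],"roll":0},
    {"xyz":[0.06,0,0.3],"roll":0},
    {"xyz":[0.04,0,0.2],"roll":0},
    {"xyz":[0,0,0],"roll":0},
    {"xyz":[0,0,0],"roll":0},
    {"xyz":[0,0,0],"roll":0},
  ],
)

```text
time: 19.73
position: [0.4554, 0.0968, 0.1517]
eef_rot: [3.142, 0.0, 0.209]
ft_force: [0.5, 0.1, -2.3]
finger_gap: 0.0255
finger_force: 36.8
```

>>> jog_arm(
  plan=[
    {"xyz":[0.04,0,0.2],"roll":0},
    {"xyz":[0,0,0],"roll":0},
    {"xyz":[0,0,0],"roll":0},
    {"xyz":[0,0,0],"roll":0},
  ],
)

```text
time: 20.07
position: [0.4558, 0.097, 0.1497]
eef_rot: [-3.142, 0.0, 0.209]
ft_force: [0.2, -0.4, -2.0]
finger_gap: 0.0259
finger_force: 36.8
```

>>> jog_arm(
  plan=[
    {"xyz":[0.04,0,0.2],"roll":0},
    {"xyz":[0,0,0],"roll":0},
    {"xyz":[0,0,0],"roll":0},
    {"xyz":[0,0,0],"roll":0},
  ],
)

```text
time: 20.4
position: [0.4562, 0.097, 0.1477]
eef_rot: [-3.142, 0.0, 0.209]
ft_force: [-0.2, -0.0, -1.6]
finger_gap: 0.0256
finger_force: 36.8
```

>>> jog_arm(
  plan=[
    {"xyz":[0.03,0,0.15],"roll":0},
    {"xyz":[0,0,0],"roll":0},
    {"xyz":[0,0,0],"roll":0},
    {"xyz":[0,0,0],"roll":0},
  ],
)

```text
time: 20.73
position: [0.4564, 0.0971, 0.1462]
eef_rot: [-3.142, 0.0, 0.209]
ft_force: [-1.1, 0.4, -2.5]
finger_gap: 0.0259
finger_force: 36.8
```

>>> jog_arm(
  plan=[
    {"xyz":[0.03,0,0.15],"roll":0},
    {"xyz":[0,0,0],"roll":0},
    {"xyz":[0,0,0],"roll":0},
    {"xyz":[0,0,0],"roll":0},
  ],
)

```text
time: 21.07
position: [0.457, 0.0972, 0.145]
eef_rot: [3.142, -0.0, 0.209]
ft_force: [0.4, -0.3, 1.2]
finger_gap: 0.0258
finger_force: 37.0
```

```bash
python3 - <<'E'
from h import *
s=monitor.read_state(); print(s["position"],s["eef_rot"],s["ft_force"],s["moment"],s["time"]); im=eyes.capture("wrist"); np.save("w12.npy",np.r_[s["position"],s["eef_rot"]]); cv2.imwrite("pics/w12.png",im)
g=cv2.cvtColor(im,cv2.COLOR_BGR2GRAY)
C=cam("wrist",s); print("circle at",proj(C,[[.4752,.1011,.0561]]).round(1))
print("    "," ".join("%3d"%v for v in range(253,304,3)))
for r in range(166,214,2): print(r," ".join("%3d"%v for v in g[r,253:304:3]))
E
```

```text
[0.45695875 0.09716791 0.1449685 ] [ 3.14156280e+00 -3.83923466e-04  2.09062991e-01] [ 0.41774391 -0.26652956  1.18551327] [0.00282038 0.0434983  0.01665306] 21.0667
circle at [[278.4 196.2]]
     253 256 259 262 265 268 271 274 277 280 283 286 289 292 295 298 301
166 177 176 176 175 176 176 176 175 172 174 174 176 174 174 174 176 178
168 175 174 176 173 176 175 177 174 175 176 177 175 178 174 173 175 177
170 176 177 174 175 175 179 175 176 176 174 175 172 174 178 176 176 174
172 175 175 174 175 175 175 175 175 175 176 177 173 175 175 173 176 177
174 175 174 175 173 173 177 178 174 175 175 175 176 174 174 177 174 176
176 173 174 174 177 177 176 173 175 174 178 176 173 175 175 174 175 176
178 175 173 175 175 176 176 172 176 174 173 175 174 177 177 176 174 172
180 174 179 175 174 173 174 167 142 136 134 154 174 176 175 175 176 175
182 176 177 175 175 174 152 114 129 134 127 117 127 167 176 174 174 174
184 173 174 173 175 151 125 161 126  97 113 141 140 115 169 173 173 176
186 174 177 178 169 109 168 122  59  58  57  72 158 149 131 174 174 172
188 174 175 172 123 156 170  68  77  85  84
[... 192 characters left out ...]
 140  84  89  86  87  89  91  87  92 171 109 172 175
196 174 175 128 168 112  83  85  85  89  93  89  89  81 156 126 168 174
198 173 176 134 165  92  83  86  87  90  93  88  88  82 143 126 171 173
200 174 175 142 156  82  86  90  89  91  89  90  88  85 120 117 173 172
202 175 174 164 132  82  83  89  87  88  88  89  87  82 101 117 175 175
204 175 174 170  99  77  82  88  88  89  91  88  92  82  79 147 177 174
206 177 174 176 132  79  81  90  89  92  89  89  90  83  82 169 176 173
208 174 175 174 150  78  84  90  90  90  91  89  89  84  95 173 174 177
210 175 172 174 153  82  85  89  86  89  93  90  91  84  87 170 175 171
212 175 172 177 142  81  83  91  85  81  88  87  83  82  84 171 175 174
```

```bash
python3 - <<'E'
from h import *
a=np.load("w12.npy"); C=cam("wrist",dict(position=a[:3],eef_rot=a[3:])); R=Rp(.2085); p0=np.array([.4752,.1011,.0561])
L=lambda u:((onplane(C,u,p0,R[:,2])-p0)@R*1000).round(1)[:2]
for n,u in dict(ctop=(278.5,181),cl=(259.3,196.5),cr=(295.8,196),c2=(265,186),c3=(290.5,184.5),nose=(278.5,183.8)).items(): print(n,L(u))
pts=np.array([L(u) for u in [(278.5,181),(259.3,196.5),(295.8,196),(265,186),(292,187),(262,189),(270,182),(287.5,182.5)]])
r=least_squares(lambda v:np.hypot(*(pts-v[:2]).T)-v[2],[0,0,13]); print(r.x.round(2),r.fun.round(2))
s=monitor.read_state(); print(s["position"],s["ft_force"])
E
```

```text
ctop [12.2 -0.1]
cl [-0.2 14. ]
cr [  0.2 -12.7]
c2 [8.2 9.6]
c3 [ 9.4 -8.7]
nose [10.  -0.1]
[-0.92  0.43 13.33] [-0.2   0.26 -0.16 -0.4  -0.08 -0.07  0.19  0.46]
[0.45696736 0.09716307 0.14497365] [-0.47648208  0.57668102  0.33016757]
```

>>> jog_arm(
  plan=[
    {"xyz":[-0.06,0,-0.3],"roll":0},
    {"xyz":[-0.06,0,-0.3],"roll":0},
    {"xyz":[-0.31,-0.03,0.06],"roll":0},
    {"xyz":[0,0,0],"roll":0},
    {"xyz":[0,0,0],"roll":0},
    {"xyz":[0.06,0,0.3],"roll":0},
    {"xyz":[0.05,0,0.25],"roll":0},
    {"xyz":[0,0,0],"roll":0},
    {"xyz":[0,0,0],"roll":0},
  ],
)

```text
time: 21.87
position: [0.4536, 0.0968, 0.1446]
eef_rot: [-3.142, 0.0, 0.209]
ft_force: [-0.8, 1.1, 1.0]
finger_gap: 0.0258
finger_force: 37.0
```

>>> jog_arm(
  plan=[
    {"xyz":[0.02,0,0.1],"roll":0},
    {"xyz":[0.02,0,0.1],"roll":0},
    {"xyz":[0,0,0],"roll":0},
    {"xyz":[0,0,0],"roll":0},
    {"xyz":[0,0,0],"roll":0},
  ],
)

```text
time: 22.28
position: [0.454, 0.0969, 0.1427]
eef_rot: [3.142, -0.0, 0.209]
ft_force: [-0.8, -0.6, 0.5]
finger_gap: 0.0256
finger_force: 37.0
```

```bash
cat > look.py <<'E'
from h import *
import sys
s=monitor.read_state(); print(s["position"],s["eef_rot"],s["ft_force"],s["moment"],s["time"])
f=[]
for i in range(6): im=eyes.capture("wrist"); q=monitor.read_state(); f.append(q["ft_force"])
print("mean f",np.mean(f,0)); cv2.imwrite(f"pics/{sys.argv[1]}.png",im); s=q; np.save(f"{sys.argv[1]}.npy",np.r_[s["position"],s["eef_rot"]])
g=cv2.cvtColor(im,cv2.COLOR_BGR2GRAY)
print("    "," ".join("%3d"%v for v in range(253,304,3)))
for r in range(172,216,2): print(r," ".join("%3d"%v for v in g[r,253:304:3]))
E
python3 look.py w13
```

```text
[0.45400373 0.09686587 0.14268061] [ 3.14158119e+00 -2.43559512e-05  2.09109694e-01] [-0.77600855 -0.57879476  0.53841503] [-0.00702356  0.10680137 -0.00132799] 22.2833
mean f [-0.37006757 -0.41991855  0.82599594]
     253 256 259 262 265 268 271 274 277 280 283 286 289 292 295 298 301
172 175 174 173 175 173 176 176 173 175 175 177 174 174 173 175 174 173
174 174 173 174 171 176 175 174 174 175 174 175 177 173 175 175 174 177
176 175 172 173 172 177 172 173 167 152 151 167 172 176 173 176 177 174
178 175 175 175 173 173 165 130 106 115 119 108 127 168 174 172 177 175
180 175 173 175 172 165  98 138 165 170 170 165 133 110 171 174 173 175
182 174 173 174 170 116 154 174 173 173 173 176 174 144 130 174 172 175
184 173 174 172 153 126 173 171 165 142 150 169 175 175 118 159 173 173
186 175 174 172 106 169 173 151  87  71  73 104 168 174 165 128 176 174
188 173 177 168 123 173 172  95  70  81  71  73 134 172 172 110 171 177
190 171 174 157 149 175 152  88  83  89  88  87  96 170 176 126 169 174
192 174 176 145 162 168 102  88  87  89  90  88  90 137 174 140 163 178
194 173 175 135 167 138  84  86  89  88  89  90  89  93 169 147 155 175
196 173 173 147 159 112  83  85  85  89  94  88  89  84 154 138 169 175
198 172 175 162 138  93  86  86  86  90  90  90  90  82 144 119 168 172
200 172 173 169  94  82  82  86  85  84  90  92  90  81 115 106 173 172
202 174 172 172 116  75  85  88  89  88  89  91  88  85  81 148 172 174
204 175 173 173 160  77  85  88  88  87  91  88  89  83  86 169 173 174
206 172 175 175 163  78  88  87  89  89  88  90  88  83  94 172 172 173
208 172 171 173 153  78  83  88  88  90  93  86  86  80  91 170 175 174
210 173 174 175 152  78  85  88  83  87  90  89  88  85  86 169 175 173
212 172 176 171 142  78  83  87  83  78  87  87  89  84  90 170 173 174
214 175 175 173 134  72  72  63  45  28  34  47  67  75  83 167 173 174
```

>>> jog_arm(
  plan=[
    {"xyz":[0.02,0,0.1],"roll":0},
    {"xyz":[0.02,0,0.1],"roll":0},
    {"xyz":[0.015,0,0.07],"roll":0},
    {"xyz":[0,0,0],"roll":0},
    {"xyz":[0,0,0],"roll":0},
    {"xyz":[0,0,0],"roll":0},
    {"xyz":[0,0,0],"roll":0},
  ],
)

```text
time: 23.17
position: [0.4546, 0.097, 0.14]
eef_rot: [3.142, -0.0, 0.209]
ft_force: [-0.8, -1.1, 2.5]
finger_gap: 0.0256
finger_force: 37.1
```

```bash
python3 look.py w14
```

```text
[0.4545584  0.09697896 0.13996673] [ 3.14158003e+00 -7.01614890e-05  2.09085940e-01] [-0.84057996 -1.10149994  2.54201896] [-0.00460383  0.19730843 -0.04498337] 23.1667
mean f [-0.85623031 -0.69544048  1.82602149]
     253 256 259 262 265 268 271 274 277 280 283 286 289 292 295 298 301
172 174 174 173 176 174 173 175 172 174 173 177 173 172 174 175 174 171
174 176 173 170 175 175 174 172 174 174 173 174 175 175 171 173 176 175
176 176 175 175 172 175 176 172 174 173 174 173 173 174 174 175 174 174
178 175 173 176 173 174 174 170 146 131 137 154 170 173 175 174 171 175
180 173 173 173 173 175 151 113 110 132 135 115 104 162 172 173 174 173
182 172 176 174 174 151 106 156 172 172 174 170 145 108 160 175 177 173
184 175 175 173 167 102 159 173 173 172 173 173 177 153 109 171 176 176
186 174 172 173 135 154 174 175 154 130 138 164 173 172 134 155 173 174
188 175 174 171 106 172 172 150  89  87  86 104 163 175 165 106 173 176
190 175 173 162 132 174 154  95  85  88  90  87 112 169 172 112 169 175
192 173 172 147 158 169 103  86  85  89  91  88  89 139 173 134 166 175
194 173 172 133 163 137  81  87  82  88  91  89  88  93 168 152 155 174
196 172 172 131 168 111  83  88  84  88  94  87  87  83 155 158 156 172
198 174 173 136 160  94  83  89  88  89  92  88  91  85 141 144 160 173
200 173 174 161 135  85  81  85  89  88  90  88  87  81 117 118 169 173
202 176 175 168  92  77  84  88  86  87  91  89  87  84  98 102 171 175
204 173 171 174 117  74  82  90  85  84  89  90  88  84  80 141 172 174
206 174 173 173 159  76  86  90  88  89  89  87  86  83  83 169 173 173
208 174 172 173 153  77  86  89  88  90  92  85  86  81  91 171 174 171
210 175 173 173 148  80  86  87  88  88  92  89  87  81  89 167 173 173
212 175 176 174 144  83  85  91  85  79  85  85  89  82  85 166 172 172
214 172 173 172 134  77  72  65  39  23  37  51  67  71  81 168 172 174
```

```bash
python3 -c "
from bench import order
print(order.hand_in())"
```

```text
the job is handed in; nothing more can be done
None
```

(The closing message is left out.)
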